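# Gauge the cabinet legs and kit them

## Robot

A 6-joint arm with a two-finger parallel gripper is mounted at the origin on the work surface. World frame = base frame: x ahead of the robot, y to its left, z up, the work surface at z = 0. Lengths are in mm, angles in rad, forces in N, time in s.
With the tool pointing down it reaches from about 350 to 975 mm from the base axis. Payload 7.1 kg.
Tool frame: the origin (TCP) lies midway between the tips of the shut fingers; the grasp point (between the pads) lies 19 mm behind it; z points along the fingers, y is the line along which they close (so a half turn about z gives the same grasp; the last joint's range is limited). The gripper opens to 88 mm and grips with 3 to 60 N. Pads are 20 mm wide; open, the fingers measure 115 mm over their backs; the gripper's body (75 mm by 178 mm) begins 61 mm behind the grasp point.
Start: joints at [1.092, 0.423, 1.63, -0, 1.089, -0.019], TCP at [277.323, 560.086, 222.675] pointing down, gripper open.
Joint ranges: [-3, 3], [-0.9, 2.11], [0.09, 2.58], [-1.31, 4.45], [0.11, 2.69], [-2.54, 2.54]. Speed limits (rad/s): [2.39, 2.39, 3.01, 3.14, 3.14, 3.14].

## Interface

Orientations are given as a rotation vector (axis times angle).
In Python, from workcell import get_obs, get_image, camera_params, close_job gives the robot as it stands.
- The arm moves only by the shell command python3 -m creep 'ROWS' [OPENING]. ROWS is a JSON object of lists of equal length, an entry for each row: "delta_pos": the shift along the tool's x, y, z in m, a list of three; "twist": the turn, a rotation vector about the tool's x, y, z in degrees, a list of three. A call has 1 to 20 rows; each row shifts and turns the commanded pose from where the row before left it, along the tool's axes as they then stand; what a row does not reach is not made up. A row lasts 1/12 s, in which the tool goes at most 41.7 mm and 7.16 degrees, less where a joint would pass 70% of its speed; a pose out of reach is approached as far as the arm can. A call with a gripper value outside its range is refused whole. OPENING is the opening, from 0 (shut) to 1 (fully open), set as the call begins (- or left out, the last holds). The fingers move at their own pace and stop on an object; the grip force is fixed at half the most. Time passes only in rows, so rows that do not move let the fingers close. It gives the time, the measured TCP pose, the force, the opening and the grip force at its end, in the units of the state.
- get_obs(): the state, without advancing time (a new reading comes with each control period).
- get_image(name): name is "scene" or "top" or "wrist"; returns (picture, depth): 400x640x3 uint8, red, green, blue; 400x640 float32, mm along the optical axis (not along the pixel's ray), 0 where there is no reading.
- camera_params(name): a dict with "camera_matrix" (3x3 intrinsics, pixels), "k1" (the pictures are not rectified: a ray, as slopes to the right and down, at radius r is drawn at 1 + k1 r^2 times it, then the intrinsics apply), "extrinsics" (4x4, takes a point from camera to world coordinates). Camera axes: x right, y down, z forward; pixel columns grow to the right and rows downward; lengths in mm; the calibration is good to about 2 mm. A picture is of the moment at which its call begins: read the wrist's pose just before it. camera_params takes no time and is no camera call; for the wrist camera it gives the pose at the moment of the call.
- close_job(): hands the job in; it is judged then, once.
The state is a dict: "t": time; "qpos": joint angles; "qvel": joint speeds; "joint_torque": joint torques, N m; "ee_pos": TCP position; "orientation": TCP orientation; "ft_force": force on the tool from outside, world axes, zero at the start; "moment": the same for the moment, N m; "width": finger opening in mm; "grasp_force": force on a finger pad.
Only numpy, scipy, OpenCV 4.12 (cv2) and the standard library are available. Lean on these libraries where they do the work, as an engineer would, in place of code of your own. Each camera call takes 0.05 s, during which the arm holds its last target. There are 200 camera calls.

## Task

Switch the leg gauge on at its lever, then gauge the black cabinet legs that are there one after another, from the shortest to the tallest: hold each one, standing on the worktop, pressed fully home and steady in the vee of the gauge for two seconds so that the sprung probe can read it. Every leg must end up standing upright, fully down in a recess of its own in the plywood kit board; when all are gauged switch the gauge off again, and leave the other things on the worktop where they are.

Things in the scene. Friction and masses are not known exactly. Their poses are not given: they have to be found in the camera images.
- leg_a: cabinet levelling leg, black plastic, 70 mm tall in all (the sizes are 70, 85, 100 and 115 mm; this is size 1 of 4 by height): a round foot disc 54 mm across and 12 mm high carrying a plain round shaft 32 mm across up to its top; a thin grey 41 mm collar lies on the foot. About 70 g. It starts standing. Origin: centre of the foot's underside, z up along the shaft. Absent in some runs.
- leg_b: cabinet levelling leg, black plastic, 85 mm tall in all (the sizes are 70, 85, 100 and 115 mm; this is size 2 of 4 by height): a round foot disc 54 mm across and 12 mm high carrying a plain round shaft 32 mm across up to its top; a thin grey 41 mm collar lies on the foot. About 70 g. It starts standing. Origin: centre of the foot's underside, z up along the shaft. Absent in some runs.
- leg_c: cabinet levelling leg, black plastic, 100 mm tall in all (the sizes are 70, 85, 100 and 115 mm; this is size 3 of 4 by height): a round foot disc 54 mm across and 12 mm high carrying a plain round shaft 32 mm across up to its top; a thin grey 41 mm collar lies on the foot. About 70 g. It starts standing. Origin: centre of the foot's underside, z up along the shaft. Absent in some runs.
- leg_d: cabinet levelling leg, black plastic, 115 mm tall in all (the sizes are 70, 85, 100 and 115 mm; this is size 4 of 4 by height): a round foot disc 54 mm across and 12 mm high carrying a plain round shaft 32 mm across up to its top; a thin grey 41 mm collar lies on the foot. About 70 g. It starts standing. Origin: centre of the foot's underside, z up along the shaft. Absent in some runs.
- gauge: leg gauge fixed to the worktop: grey box 90 x 100 mm, 75 mm high, with a steel vee (two jaws at 90 degrees) on its front, open to its own -x. The jaws lie 16 to 36 mm above the worktop and reach 28 mm to either side: a leg's foot slides under them, its shaft enters the vee. Own +x: the direction in which a leg is pushed home, coming from the -x side. Origin as gauge_seat
- gauge_seat (a point): worktop point on the axis of a leg that is fully home, its shaft touching both jaws; the grey box begins 48 mm beyond it. Same as the gauge's origin
- probe (a joint): brass probe 10 mm across in the middle of the vee, 26 mm above the worktop, sprung towards the gauge's -x, in metres: 0 = fully out, grows as a leg pushes it in; 0.012 when the leg is fully home against both jaws. The spring gives about 1.2 N at 0 and 6 N at 0.012, and returns it
- switch (a joint): toggle lever of the gauge's switch, in rad: 0 = off, leaning to the switch base's -x; 1.0 = on, leaning to its +x; stays where it is left, 1 N at the ball moves it
- switch_tip (a point): centre of the black ball (26 mm across) at the end of the switch lever, 80 mm from the lever's hinge; 92 mm above the worktop at either end of its swing and 102 mm in the middle; moves 77 mm in all
- switch_base: grey block 70 x 50 mm, 25 mm high, fixed to the worktop, that carries the switch lever. Origin: centre of its underside, 22 mm below the lever's hinge; own +x is the direction in which the lever goes on
- kit: plywood kit board 180 x 180 mm, 18 mm thick, fixed to the worktop, with four round recesses 61 mm across and 12 mm deep in a square, 86 mm apart. Origin: centre of its underside
- kit_hole0 (a point): centre of the mouth of the kit board's recess towards its own -x, -y; at the height of the board's top (18 mm), the recess floor 12 mm lower
- kit_hole1 (a point): centre of the mouth of the kit board's recess towards its own -x, +y; at the height of the board's top (18 mm), the recess floor 12 mm lower
- kit_hole2 (a point): centre of the mouth of the kit board's recess towards its own +x, -y; at the height of the board's top (18 mm), the recess floor 12 mm lower
- kit_hole3 (a point): centre of the mouth of the kit board's recess towards its own +x, +y; at the height of the board's top (18 mm), the recess floor 12 mm lower
- tape: bystander: grey roll of tape lying flat, 90 mm across, 25 mm high; origin under its centre
- screw_box: bystander: cardboard box 75 x 55 x 45 mm; origin under its centre
- screw_cup: bystander: open aluminium cup 70 mm across, 60 mm high; origin under its centre
- driver: bystander: screwdriver lying flat, black handle, about 200 mm long; origin near its middle

How it is judged:
By the outcome, as a careful person would: the job done as asked, in the order asked, and still so for the second after the job is handed in, with the robot touching nothing.
Of leg_a, leg_b, leg_c, leg_d only 3 to 4 are there at a start; the rules pass over those that are not, and their reading is None.
At some moment in a run one of leg_a, leg_b, leg_c, leg_d may be knocked a few centimetres aside while the robot is not near it.
Once in a run the grip may slacken for a moment while it holds something.
It also fails if it takes over 210 s, if anything falls off the work surface, if the arm or the gripper's body presses on something with over 40 N, if the wrist force passes 120 N, or if a joint passes its speed limit or range.

## Working session

There is one attempt and no reset: what is moved stays moved. The work goes in short steps, Python scripts to look and compute and a shell command to move; the robot and the scene stay as the last step left them, time stands still between calls to the robot, and variables do not carry over. Pictures are saved under pics/ and viewed, at most 14 in all, crops included, and the job is handed in when it is done.

```bash
ls; mkdir -p pics
cat > h.py <<'E'
import numpy as np, cv2
from workcell import get_obs, get_image, camera_params
def world(cam,P,u,v,d=None,z=None):
    K=np.array(P["camera_matrix"]);k1=P["k1"];T=np.array(P["extrinsics"])
    p=cv2.undistortPoints(np.array([[[u,v]]],float),K,np.array([k1,0,0,0.]))[0,0]
    r=T[:3,:3]@np.array([p[0],p[1],1.]);o=T[:3,3]
    if d is None: d=(z-o[2])/r[2]
    return o+r*d
def heightmap(P,D):
    K=np.array(P["camera_matrix"]);T=np.array(P["extrinsics"])
    h,w=D.shape;uv=np.stack(np.meshgrid(np.arange(w),np.arange(h)),-1).reshape(-1,1,2).astype(float)
    p=cv2.undistortPoints(uv,K,np.array([P["k1"],0,0,0.]))[:,0]
    X=np.c_[p,np.ones(len(p))]*D.reshape(-1,1)
    return (X@T[:3,:3].T+T[:3,3]).reshape(h,w,3)
E
python3 - <<'E'
from h import *
o=get_obs();print(o)
for n in("scene","top"):
    P=camera_params(n);I,D=get_image(n);np.savez(n+".npz",I=I,D=D)
    cv2.imwrite(f"pics/{n}0.png",cv2.resize(I[...,::-1],(800,500)));print(n,P["k1"],np.round(P["extrinsics"],2).tolist())
E
```

```text
pics
{'t': 0.0, 'qpos': array([ 1.09201042e+00,  4.23827259e-01,  1.63067942e+00, -3.15406285e-05,
        1.08855706e+00, -1.89932764e-02]), 'qvel': array([-0.000849  ,  0.00038237,  0.00185771, -0.00062825, -0.00028905,
        0.00040748]), 'joint_torque': array([-4.24364434e-04, -5.44648182e+01, -2.73649478e+01,  6.44203532e-02,
        2.29603588e-02, -1.47218580e-04]), 'ee_pos': array([277.08406869, 559.62142167, 221.91431446]), 'orientation': array([-7.15796357e-01, -3.05861542e+00,  2.25013796e-03]), 'ft_force': array([-0.31871471,  0.75348901, -0.90106467]), 'moment': array([ 0.0411068 , -0.01156104, -0.01653136]), 'grasp_force': 0.0, 'width': 88.00672063539696}
scene -0.1319785320904977 [[0.85, 0.45, -0.29, 928.17], [0.53, -0.7, 0.47, -687.52], [0.01, -0.55, -0.83, 1218.54], [0.0, 0.0, 0.0, 1.0]]
top -0.03665885334424113 [[0.03, -1.0, 0.05, 480.31], [-1.0, -0.03, 0.01, -35.12], [-0.01, -0.06, -1.0, 1143.11], [0.0, 0.0, 0.0, 1.0]]
```

View pics/scene0.png

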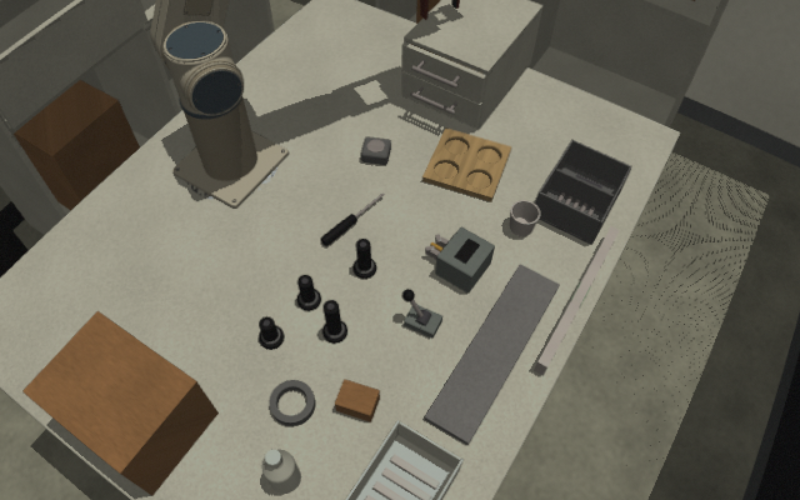

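View pics/top0.png

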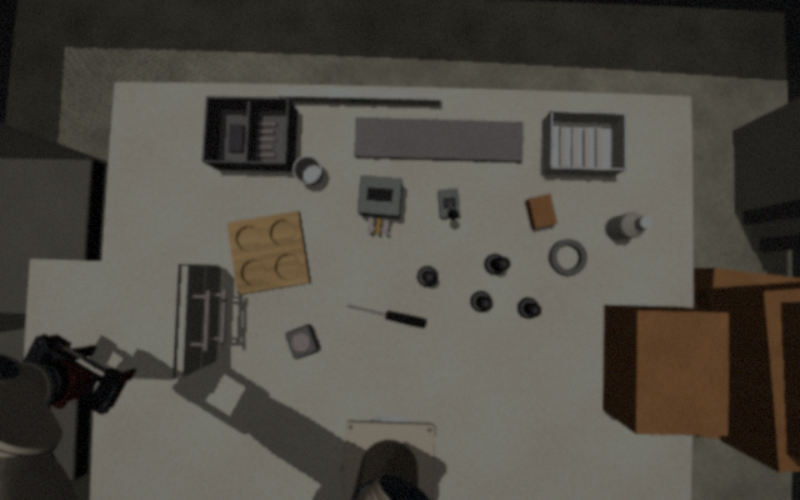

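The pictures show four legs standing (top view, px at 800 wide: (428,276), (497,264), (481,301), (529,308)), the gauge at (380,198) with its vee toward the robot, the switch at (449,203) with the ball toward the robot, and the kit at (270,252). Next I measure with depth.

Run:
```python
from h import *
W={}
for n in("top","scene"):
    z=np.load(n+".npz");P=camera_params(n);W[n]=heightmap(P,z["D"]);
P=camera_params("top")
w=W["top"]
g=lambda u,v,z=0:world("top",P,u/1.25,v/1.25,z=z)
for n in W:
    A=W[n].reshape(-1,3);tab=A[(A[:,0]>250)&(A[:,0]<700)&(abs(A[:,1])<400)];print(n,"table z",np.median(tab[:,2]))
    for u,v in((428,276),(497,264),(481,301),(529,308),(453,214),(380,190),(449,200)):
        c=g(u,v,50);m=np.hypot(A[:,0]-c[0],A[:,1]-c[1])<45
        B=A[m&(A[:,2]>16)]
        if len(B)==0: print("none",c);continue
        h=np.percentile(B[:,2],97);t=B[B[:,2]>h-8]
        s=B[(B[:,2]>25)]
        print(n,c.round(),"top z",h.round(1),len(t),"cent",t[:,:2].mean(0).round(1),"ext",(t.min(0)[:2]).round(1),t.max(0)[:2].round(1))
I=np.load("top.npz")["I"]
a=I[130:290,170:450];cv2.imwrite("pics/topc.png",cv2.convertScaleAbs(cv2.resize(a[...,::-1],(800,457),interpolation=cv2.INTER_CUBIC),alpha=1.8))
```

```text
top table z 2.0427595442328084
top [468. -80.  50.] top z 104.3 96 cent [467.6 -79.6] ext [453.4 -93.8] [482.  -65.3]
top [ 501. -243.   50.] top z 119.0 102 cent [ 503.4 -245.3] ext [ 489.5 -260.3] [ 517.8 -229.8]
top [ 412. -207.   50.] top z 88.9 97 cent [ 410.9 -213.3] ext [ 397.  -228.5] [ 425.9 -198.6]
top [ 399. -321.   50.] top z 74.7 87 cent [ 397.3 -327.9] ext [ 382.1 -342.2] [ 411.2 -313.4]
top [ 617. -136.   50.] top z 106.5 56 cent [ 611.8 -130.7] ext [ 600.4 -141.3] [ 623.5 -120.9]
top [670.  41.  50.] top z 80.8 621 cent [665.   41.2] ext [627.   -2.2] [700.5  83.8]
top [ 651. -125.   50.] top z 105.9 40 cent [ 614.9 -130.4] ext [ 607.8 -141.3] [ 623.5 -120.9]
scene table z 1.0329725736030468
scene [468. -80.  50.] top z 102.5 98 cent [468.4 -82.7] ext [452.3 -98. ] [485.  -63.7]
scene [ 501. -243.   50.] top z 117.2 125 cent [ 503.2 -247.9] ext [ 488.  -264.2] [ 518.7 -231.1]
scene [ 412. -207.   50.] top z 86.9 109 cent [ 411.2 -215.3] ext [ 394.5 -231.3] [ 425.7 -198. ]
scene [ 399. -321.   50.] top z 73.5 121 cent [ 398.4 -330.5] ext [ 382.5 -346. ] [ 413.6 -312.8]
scene [ 617. -136.   50.] top z 105.5 60 cent [ 613.9 -134.7] ext [ 602.6 -145.6] [ 623.9 -120.4]
scene [670.  41.  50.] top z 79.5 585 cent [666.1  39.9] ext [626.8  -2.5] [701.2  83.7]
scene [ 651. -125.   50.] top z 104.4 51 cent [ 615.7 -134.7] ext [ 607.5 -145.6] [ 623.9 -120.4]
```

View pics/topc.png

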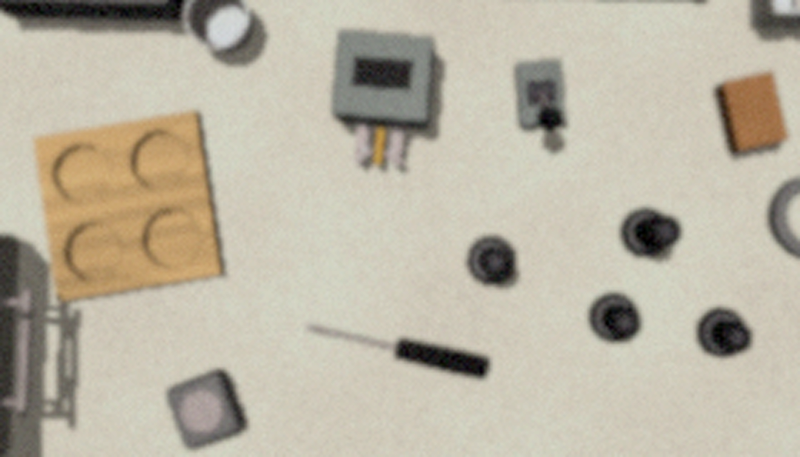

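The crop shows the gauge vee opening toward -x with a slight tilt, the ball at (550,118), and the kit corners near (37,137), (197,112), (222,273) and (62,300).

Run:
```python
from h import *
for n in("top","scene"):
    z=np.load(n+".npz");P=camera_params(n);w=heightmap(P,z["D"]);A=w.reshape(-1,3)
    off=2. if n=="top" else 1.
    A=A-[0,0,off]
    def rect(name,x0,x1,y0,y1,z0,z1):
        B=A[(A[:,0]>x0)&(A[:,0]<x1)&(A[:,1]>y0)&(A[:,1]<y1)&(A[:,2]>z0)&(A[:,2]<z1)]
        r=cv2.minAreaRect(B[:,:2].astype(np.float32));print(n,name,len(B),np.round(r[0],1),np.round(r[1],1),round(r[2],2))
        return B
    rect("gauge",600,740,-30,110,70,85)
    B=rect("jaws",540,625,-10,95,8,45)
    rect("sw",580,700,-180,-80,20,31)
    K=rect("kit",420,640,180,420,13,23)
    # hole floors
    r=cv2.minAreaRect(K[:,:2].astype(np.float32));bx=cv2.boxPoints(r);c=bx.mean(0)
    Q=A[(A[:,2]>0)&(A[:,2]<11)]
    for i in range(4):
        h=c+(bx[i]-c)*(43/90);q=Q[np.hypot(*(Q[:,:2]-h).T)<34]
        e,rr=cv2.minEnclosingCircle(q[:,:2].astype(np.float32));print("  hole",h.round(1),len(q),q[:,:2].mean(0).round(1),np.round(e,1),round(rr,1),"z",np.median(q[:,2]).round(1))
    # jaws profile
    for y in range(5,80,6):
        b=B[abs(B[:,1]-y)<3]
        if len(b): print(y,len(b),"xmin",b[:,0].min().round(1),"z",b[b[:,0].argmin(),2].round(1),end=" ; ")
    print()
```

```text
top gauge 1008 [654.3  40.1] [99.5 91.5] 86.86
top jaws 208 [590.5  36.8] [55.6 96.7] 6.61
top sw 249 [ 649.7 -126.2] [69.5 49.1] 5.2
top kit 2118 [515.2 316.1] [180.6 181.3] 11.28
  hole [464.5 350.1] 292 [463.8 353.7] [463.8 352.5] 30.2 z 5.8
  hole [481.4 265.2] 286 [481.  267.9] [481.2 267.5] 30.3 z 5.7
  hole [566.  282.1] 291 [565.9 285.3] [565.7 284.3] 30.3 z 5.6
  hole [549.1 367. ] 282 [548.9 370.8] [548.9 369.4] 30.2 z 5.9
5 4 xmin 608.3 z 17.3 ; 11 4 xmin 608.1 z 18.3 ; 17 7 xmin 569.6 z 33.1 ; 23 28 xmin 564.1 z 24.2 ; 29 28 xmin 566.2 z 34.6 ; 35 7 xmin 571.8 z 38.0 ; 41 24 xmin 566.3 z 27.4 ; 47 22 xmin 566.3 z 26.4 ; 53 11 xmin 575.3 z 25.4 ; 59 26 xmin 569.7 z 16.6 ; 65 30 xmin 568.1 z 34.3 ; 71 3 xmin 570.8 z 37.1 ; 77 2 xmin 611.9 z 22.9 ; 
scene gauge 927 [655.3  37.7] [102.1  89.8] 86.88
scene jaws 210 [587.5  26.5] [46.7 93.4] 20.54
scene sw 325 [ 649.9 -130.3] [70.7 52.1] 5.45
scene kit 1514 [515.2 314.8] [181.9 189.3] 11.51
  hole [463.6 350.5] 182 [460.8 356.7] [460.8 356.7] 30.2 z 5.6
  hole [481.6 261.8] 192 [478.2 268.7] [478.4 269.4] 30.1 z 5.1
  hole [566.8 279.2] 203 [563.4 286.9] [564.5 283.9] 30.1 z 5.4
  hole [548.8 367.8] 182 [546.4 372.8] [550.8 367.7] 33.5 z 5.9
17 36 xmin 566.2 z 29.2 ; 23 27 xmin 564.5 z 34.6 ; 29 17 xmin 567.6 z 35.2 ; 35 7 xmin 576.3 z 32.3 ; 41 20 xmin 566.7 z 27.8 ; 47 9 xmin 567.3 z 27.8 ; 53 23 xmin 573.7 z 34.5 ; 59 29 xmin 567.5 z 33.5 ; 65 15 xmin 564.6 z 29.8 ; 71 1 xmin 569.3 z 29.5 ;
```

```bash
cat >> h.py <<'E'
SEAT=np.array([561.7,44.3]);GY=np.radians(-3.14)
YT=np.array([np.cos(GY),np.sin(GY)]);XT=np.array([-YT[1],YT[0]])  # tool y,x in world when aligned
def pose():
    from scipy.spatial.transform import Rotation as R
    o=get_obs();M=R.from_rotvec(o["orientation"]).as_matrix();return o,M
def go(*pts):
    o,M=pose();p=o["ee_pos"]
    print("t",o["t"],"p",p.round(1),"F",o["ft_force"].round(1),"w",round(o["width"],1),"g",round(float(o["grasp_force"]),1),"yaw",np.degrees(np.arctan2(M[1,1],M[0,1])).round(2),"tilt",np.degrees(np.arccos(-M[2,2])).round(2))
    for q in pts:
        q=np.array(q,float);print(q,"-> tool delta mm",(M.T@(q-p)).round(1));p=q
def legs(pts):
    "refine leg positions near pts=[(x,y,h)] from both overview cameras"
    A=[]
    for n in("top","scene"):
        P=camera_params(n);I,D=get_image(n);A.append(heightmap(P,D).reshape(-1,3))
    for x,y,h in pts:
        r=[]
        for B in A:
            m=(np.hypot(B[:,0]-x,B[:,1]-y)<70)&(abs(B[:,2]-1.5-h)<6)
            b=B[m];r.append((len(b),b[:,:2].mean(0).round(1).tolist() if len(b) else None, b[:,:2].std(0).round(1).tolist() if len(b) else None))
        print(h,r)
E
python3 - <<'E'
from h import *
z=np.load("top.npz");A=heightmap(camera_params("top"),z["D"]).reshape(-1,3)
for x in range(250,640,30):
    print(x,[int(A[(abs(A[:,0]-x)<15)&(abs(A[:,1]-y)<15)][:,2].max(initial=0)) for y in range(330,640,30)])
d=A[(A[:,2]>8)&(A[:,2]<45)&(A[:,0]>330)&(A[:,0]<440)&(A[:,1]>-120)&(A[:,1]<140)];print("driver",d.min(0),d.max(0))
d=A[(A[:,2]>15)&(A[:,2]<35)&(A[:,0]>440)&(A[:,0]<600)&(A[:,1]>-480)&(A[:,1]<-340)];print("tape",d.min(0),d.max(0))
go((277,560,260))
E
```

```text
250 [7, 695, 685, 653, 206, 350, 443, 444, 205, 205, 206]
280 [5, 8, 164, 637, 621, 588, 460, 464, 207, 318, 206]
310 [7, 6, 171, 192, 563, 590, 558, 464, 446, 351, 350]
340 [6, 8, 173, 193, 206, 207, 535, 527, 206, 350, 351]
370 [7, 7, 173, 192, 206, 205, 206, 207, 205, 207, 206]
400 [5, 19, 173, 193, 206, 207, 206, 207, 206, 206, 206]
430 [25, 25, 171, 193, 205, 208, 207, 208, 207, 206, 206]
460 [24, 14, 23, 192, 206, 205, 205, 206, 206, 206, 206]
490 [25, 24, 23, 189, 205, 205, 204, 205, 205, 207, 205]
520 [24, 25, 24, 25, 7, 7, 7, 7, 7, 8, 6]
550 [23, 13, 23, 24, 7, 6, 6, 7, 6, 7, 7]
580 [26, 23, 24, 24, 8, 6, 7, 6, 7, 7, 7]
610 [23, 23, 7, 6, 7, 5, 7, 6, 8, 7, 9]
driver [341.80456853 -77.25242068   8.75168232] [393.34469674 116.66095565  30.51425484]
tape [ 482.61768047 -467.4650987    15.36638677] [ 599.45612945 -340.10333407   34.43728021]
t 0.1 p [277.1 559.7 222. ] F [-0.4  0.3 -1.2] w 88.0 g 0.0 yaw 63.65 tilt 0.08
[277. 560. 260.] -> tool delta mm [  0.3   0.2 -38. ]
```

```bash
python3 -m creep '{"delta_pos":[[0,0,-0.006],[0,0,-0.006],[0,0,-0.006],[0,0,-0.006],[0,0,-0.006],[0,0,-0.006],[0,0,-0.006],[0,0,-0.006],[0,0,-0.006],[0,0,-0.006]],"twist":[[0,0,6.68],[0,0,6.68],[0,0,6.68],[0,0,6.68],[0,0,6.68],[0,0,6.68],[0,0,6.68],[0,0,6.68],[0,0,6.68],[0,0,6.68]]}' 0
python3 - <<'E'
from h import *
go((560,-133,280),(560,-133,84))
z=np.load("top.npz");A=heightmap(camera_params("top"),z["D"]).reshape(-1,3)
for z0,z1 in((150,182),(182,200),(200,230)):
    d=A[(A[:,2]>z0)&(A[:,2]<z1)&(A[:,0]>360)&(A[:,0]<540)&(A[:,1]>340)&(A[:,1]<520)];print(z0,np.percentile(d,[1,99],axis=0).round(0).tolist(),d.min(0).round(),d.max(0).round())
E
```

```text
t: 0.93
ee_pos: [277.2, 559.8, 282.5]
orientation: [2.288, 2.153, -0.001]
ft_force: [0.8, 0.2, 0.2]
width: 24.6
grasp_force: 0.0
t 0.9333 p [277.2 559.8 282.5] F [0.8 0.2 0.2] w 24.6 g 0.0 yaw -3.48 tilt 0.06
[ 560. -133.  280.] -> tool delta mm [-674.4  324.3    3. ]
[ 560. -133.   84.] -> tool delta mm [2.00e-01 1.00e-01 1.96e+02]
150 [[360.0, 390.0, 151.0], [479.0, 451.0, 182.0]] [360. 389. 150.] [479. 463. 182.]
182 [[361.0, 431.0, 183.0], [478.0, 517.0, 200.0]] [360. 431. 182.] [480. 520. 200.]
200 [[362.0, 445.0, 200.0], [479.0, 519.0, 206.0]] [360. 443. 200.] [480. 520. 208.]
```

```bash
python3 -m creep '{"delta_pos":[[-0.02,0.01,0],[-0.035,0.017,0],[-0.035,0.017,0],[-0.035,0.017,0],[-0.035,0.017,0],[-0.035,0.017,0],[-0.035,0.017,0],[-0.035,0.017,0],[-0.035,0.017,0],[-0.035,0.017,0],[-0.035,0.017,0],[-0.035,0.017,0],[-0.035,0.017,0],[-0.035,0.017,0],[-0.035,0.017,0],[-0.035,0.017,0],[-0.035,0.017,0],[-0.035,0.017,0],[-0.035,0.017,0],[-0.024,0.008,0]],"twist":[[0,0,0],[0,0,0],[0,0,0],[0,0,0],[0,0,0],[0,0,0],[0,0,0],[0,0,0],[0,0,0],[0,0,0],[0,0,0],[0,0,0],[0,0,0],[0,0,0],[0,0,0],[0,0,0],[0,0,0],[0,0,0],[0,0,0],[0,0,0]]}' 0
python3 - <<'E'
from h import *
go((560,-133,280),(560,-133,84))
E
```

```text
t: 2.6
ee_pos: [564.9, -133.8, 282.3]
orientation: [2.283, 2.158, -0.0]
ft_force: [-0.5, 0.6, 0.9]
width: 0.7
grasp_force: 0.0
t 2.6 p [ 564.9 -133.8  282.3] F [-0.5  0.6  0.9] w 0.7 g 0.0 yaw -3.22 tilt 0.04
[ 560. -133.  280.] -> tool delta mm [ 0.5 -4.9  2.3]
[ 560. -133.   84.] -> tool delta mm [ 1.00e-01 -1.00e-01  1.96e+02]
```

```bash
python3 -m creep '{"delta_pos":[[0,-0.001,0.033],[0,-0.001,0.033],[0,-0.001,0.033],[0,-0.001,0.033],[0,-0.001,0.033],[0,0,0.033],[0,0,0],[0.001,0.012,0],[0.001,0.012,0],[0.002,0.012,0],[0.001,0.012,0],[0.002,0.012,0],[0.001,0.012,0],[0.002,0.012,0],[0.001,0.008,0],[0,0.003,0],[0,0,0]],"twist":[[0,0,0],[0,0,0],[0,0,0],[0,0,0],[0,0,0],[0,0,0],[0,0,0],[0,0,0],[0,0,0],[0,0,0],[0,0,0],[0,0,0],[0,0,0],[0,0,0],[0,0,0],[0,0,0],[0,0,0]]}' 0
```

```text
t: 4.02
ee_pos: [655.1, -124.7, 85.6]
orientation: [2.281, 2.159, 0.001]
ft_force: [0.1, -0.2, -0.3]
width: 0.7
grasp_force: 0.0
```

```bash
python3 -m creep '{"delta_pos":[[0,0.002,0],[0,0.002,0],[0,0.002,0],[0,0.001,0],[0,0,0]],"twist":[[0,0,0],[0,0,0],[0,0,0],[0,0,0],[0,0,0]]}' 0
python3 - <<'E'
from h import *
P=camera_params("top");I,D=get_image("top");A=heightmap(P,D).reshape(-1,3)
I,D=get_image("scene");cv2.imwrite("pics/s1.png",cv2.resize(I[180:280,280:440,::-1],(640,400)))
E
```

```text
t: 4.43
ee_pos: [661.2, -125.1, 84.6]
orientation: [-2.281, -2.159, 0.0]
ft_force: [-0.7, 0.5, -0.6]
width: 0.5
grasp_force: 0.3
```

View pics/s1.png

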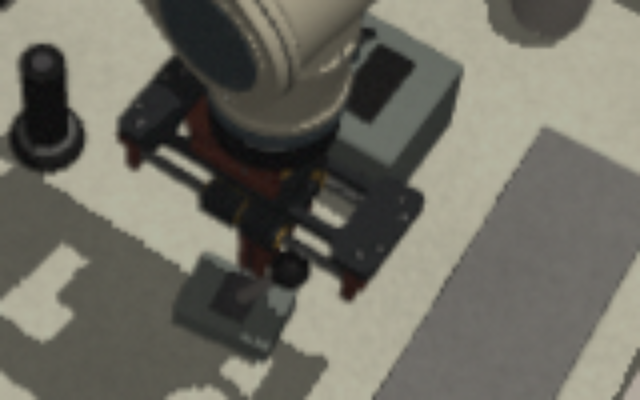

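The ball (290,270 in the crop) has swung to the +x side. I'll push on until the stop is felt.

```bash
python3 -m creep '{"delta_pos":[[0,0.002,0],[0,0.002,0],[0,0,0]],"twist":[[0,0,0],[0,0,0],[0,0,0]]}' 0; python3 -m creep '{"delta_pos":[[0,0.002,0],[0,0.002,0],[0,0,0]],"twist":[[0,0,0],[0,0,0],[0,0,0]]}' 0
```

```text
t: 4.78
ee_pos: [664.9, -125.2, 84.5]
orientation: [-2.281, -2.159, 0.002]
ft_force: [-2.1, 0.5, 0.7]
width: 0.3
grasp_force: 1.6
t: 5.03
ee_pos: [665.3, -125.2, 84.3]
orientation: [-2.276, -2.155, 0.009]
ft_force: [-15.2, 0.2, 10.6]
width: 0.9
grasp_force: 7.8
```

```bash
python3 -m creep '{"delta_pos":[[0,-0.015,0],[0,-0.015,-0.01],[0,0,-0.03],[0,0,-0.035],[0,0,-0.03],[-0.022,-0.024,0],[-0.024,-0.026,0],[-0.024,-0.026,0],[-0.024,-0.026,0],[-0.024,-0.026,0],[-0.024,-0.026,0],[-0.024,-0.026,0],[-0.024,-0.026,0],[-0.022,-0.026,0]],"twist":[[0,0,0],[0,0,0],[0,0,0],[0,0,0],[0,0,0],[0,0,0],[0,0,0],[0,0,0],[0,0,0],[0,0,0],[0,0,0],[0,0,0],[0,0,0],[0,0,0]]}' 1
python3 - <<'E'
from h import *
legs([(398,-329,70),(411,-214.5,85),(468,-81,100),(503,-246.5,115)])
go((398,-329,41))
B=heightmap(camera_params("top"),get_image("top")[1]).reshape(-1,3)
b=B[(abs(B[:,2]-95)<16)&(np.hypot(B[:,0]-650,B[:,1]+128)<60)];print("ball",len(b),b.mean(0))
E
```

```text
t: 6.2
ee_pos: [395.4, -324.3, 190.3]
orientation: [2.28, 2.158, 0.0]
ft_force: [-0.6, 0.7, 0.4]
width: 86.9
grasp_force: 0.0
70 [(91, [397.3, -327.7], [8.0, 7.8]), (122, [398.3, -330.5], [8.2, 8.4])]
85 [(97, [410.8, -213.2], [8.0, 8.0]), (98, [411.0, -214.9], [7.7, 8.2])]
100 [(96, [467.6, -79.7], [7.8, 7.9]), (96, [467.8, -82.4], [8.1, 8.4])]
115 [(104, [503.4, -245.2], [7.9, 8.1]), (116, [503.1, -248.0], [8.2, 8.1])]
t 6.3 p [ 393.4 -325.2  190.1] F [0.6 0.  0.1] w 87.8 g 0.0 yaw -3.38 tilt 0.07
[ 398. -329.   41.] -> tool delta mm [ -3.3   4.7 149.1]
ball 69 [ 685.99091965 -122.81270726  100.12257353]
```

```bash
python3 -m creep '{"delta_pos":[[-0.003,0.005,0.029],[0,0,0.03],[0,0,0.03],[0,0,0.03],[0,0,0.03],[0,0,0],[0,0,0]],"twist":[[0,0,0],[0,0,0],[0,0,0],[0,0,0],[0,0,0],[0,0,0],[0,0,0]]}' 1; python3 -m creep '{"delta_pos":[[0,0,0],[0,0,0],[0,0,0],[0,0,0],[0,0,0],[0,0,0],[0,0,0]],"twist":[[0,0,0],[0,0,0],[0,0,0],[0,0,0],[0,0,0],[0,0,0],[0,0,0]]}' 0
python3 - <<'E'
from h import *
q=(398,-329,53)
go(q,(500,-318,53),(572,-285,53),(572,-80,53),(500,47.7,53))
P=camera_params("wrist");I,D=get_image("wrist");cv2.imwrite("pics/w1.png",I[...,::-1]);print(np.round(P["extrinsics"],2).tolist())
E
```

```text
t: 6.93
ee_pos: [401.1, -325.0, 39.8]
orientation: [-2.278, -2.159, 0.0]
ft_force: [0.1, -0.4, 0.1]
width: 87.7
grasp_force: 0.0
t: 7.52
ee_pos: [401.0, -326.2, 41.1]
orientation: [2.281, 2.159, 0.0]
ft_force: [0.8, 0.2, 0.5]
width: 44.6
grasp_force: 0.0
t 7.5167 p [ 401.  -326.2   41.1] F [0.8 0.2 0.5] w 44.6 g 0.0 yaw -3.15 tilt 0.04
[ 398. -329.   53.] -> tool delta mm [ -3.   -2.9 -11.9]
[ 500. -318.   53.] -> tool delta mm [ 16.6 101.2   0. ]
[ 572. -285.   53.] -> tool delta mm [36.9 70.1  0. ]
[572. -80.  53.] -> tool delta mm [ 2.047e+02 -1.130e+01 -1.000e-01]
[500.   47.7  53. ] -> tool delta mm [ 1.235e+02 -7.890e+01 -1.000e-01]
[[1.0, -0.05, -0.01, 406.51], [-0.05, -0.96, -0.27, -253.39], [-0.0, 0.27, -0.96, 204.5], [0.0, 0.0, 0.0, 1.0]]
```

View pics/w1.png

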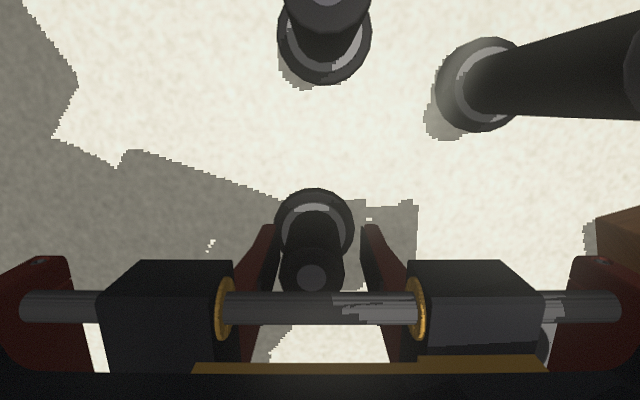

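The wrist view shows leg_a centred between the fingers (312,270). I close further.

```bash
python3 -m creep '{"delta_pos":[[-0.002,-0.002,0],[0,0,0],[0,0,0],[0,0,0],[0,0,0],[0,0,0]],"twist":[[0,0,0],[0,0,0],[0,0,0],[0,0,0],[0,0,0],[0,0,0]]}' 0; python3 -m creep '{"delta_pos":[[0,0,-0.006],[0,0,-0.006],[0.004,0.025,0],[0.004,0.025,0],[0.004,0.025,0],[0.004,0.025,0],[0.018,0.035,0],[0.018,0.035,0],[0.029,-0.0016,0],[0.029,-0.0016,0],[0.029,-0.0016,0],[0.029,-0.0016,0],[0.029,-0.0016,0],[0.029,-0.0016,0],[0.029,-0.0016,0],[0,0,0]],"twist":[[0,0,0],[0,0,0],[0,0,0],[0,0,0],[0,0,0],[0,0,0],[0,0,0],[0,0,0],[0,0,0],[0,0,0],[0,0,0],[0,0,0],[0,0,0],[0,0,0],[0,0,0],[0,0,0]]}' 0
python3 - <<'E'
from h import *
go((500,47.7,53),(500,47.7,41))
E
```

```text
t: 8.07
ee_pos: [398.8, -327.9, 40.7]
orientation: [-2.282, -2.16, 0.0]
ft_force: [-1.0, -0.3, 0.9]
width: 31.3
grasp_force: 30.0
t: 9.4
ee_pos: [570.9, -77.8, 53.1]
orientation: [-2.277, -2.163, -0.0]
ft_force: [0.4, 0.3, -1.2]
width: 31.7
grasp_force: 30.0
t 9.4 p [570.9 -77.8  53.1] F [ 0.4  0.3 -1.2] w 31.7 g 30.0 yaw -2.95 tilt 0.07
[500.   47.7  53. ] -> tool delta mm [121.7 -77.3   0.3]
[500.   47.7  41. ] -> tool delta mm [-0.  0. 12.]
```

```bash
python3 -m creep '{"delta_pos":[[0.024,-0.015,0],[0.024,-0.016,0],[0.025,-0.015,0],[0.025,-0.016,0],[0.024,-0.015,0],[0,0,0],[0,0,0.005],[0,0,0.004],[0,0,0.002],[0,0,0]],"twist":[[0,0,0],[0,0,0],[0,0,0],[0,0,0],[0,0,0],[0,0,0],[0,0,0],[0,0,0],[0,0,0],[0,0,0]]}' 0
python3 - <<'E'
from h import *
go((561.7,44.3,41))
P=camera_params("wrist");I,D=get_image("wrist");np.savez("w2.npz",I=I,D=D,T=P["extrinsics"]);cv2.imwrite("pics/w2.png",I[...,::-1])
B=heightmap(camera_params("top"),get_image("top")[1]).reshape(-1,3)
E
```

```text
t: 10.23
ee_pos: [501.5, 43.0, 41.1]
orientation: [-2.283, -2.158, 0.001]
ft_force: [-0.5, -0.7, -0.6]
width: 31.4
grasp_force: 30.0
t 10.2333 p [501.5  43.   41.1] F [-0.5 -0.7 -0.6] w 31.4 g 30.0 yaw -3.22 tilt 0.03
[561.7  44.3  41. ] -> tool delta mm [ 4.6 60.   0. ]
```

View pics/w2.png

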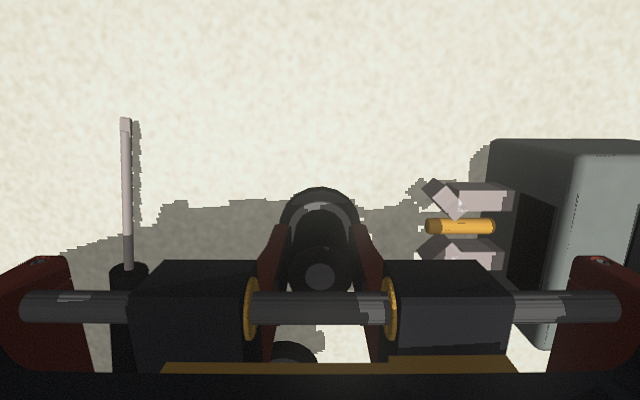

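```bash
cat >> h.py <<'E'
def toolrel(P,u,v,z,p,M):
    q=world("",P,u,v,z=z);return q.round(1),(M.T@(q-p)).round(1)
E
python3 - <<'E'
from h import *
P=camera_params("wrist");o,M=pose();p=o["ee_pos"]
for n,u,v,z in(("legtop",320,277,70),("probe tip",428,227,26),("probe mid",460,226.5,26),("jaw U corner",424,182,36),("jaw L",413,252,36)): print(n,toolrel(P,u,v,z,p,M))
w=np.load("w2.npz");H=heightmap(P,w["D"])
I=w["I"].astype(int);m=(I[...,0]-I[...,2]>70)&(np.arange(640)>400)&(np.arange(400)[:,None]<250);b=H[m];b=b[b[:,2]>10]
print("probe pts",len(b),b.mean(0),np.median(b,0),b.min(0),b.max(0))
s=H[(H[...,2]>8)&(H[...,2]<45)&(np.arange(640)>400)&(np.arange(400)[:,None]<262)]
print(s.min(0),s.max(0))
for a in (424,182),(436,204),(413,252),(432,240),(320,277): print(a,H[a[1],a[0]])
l=H[(H[...,2]>66)&(H[...,2]<74)&(np.hypot(H[...,0]-p[0],H[...,1]-p[1])<18)];print("leg top",len(l),l.mean(0),(l.min(0)+l.max(0))/2)
E
```

```text
legtop (array([502.9,  37.9,  70. ]), array([ -5.2,   1.6, -28.6]))
probe tip (array([568.7,  42.6,  26. ]), array([ 3.2, 67.2, 15.4]))
probe mid (array([588.3,  41.8,  26. ]), array([ 3.5, 86.7, 15.4]))
jaw U corner (array([562.2,  73.4,  36. ]), array([33.6, 58.9,  5.4]))
jaw L (array([557.1,  31.5,  36. ]), array([-8.5, 56.1,  5.4]))
probe pts 829 [588.42440829  44.63471797  32.01330513] [588.94309959  44.85688254  31.88403658] [507.18428276  38.61116546  27.04044358] [606.28905726 115.94717533 204.86473631]
[563.72114324  22.97495913   8.02444994] [698.84703204  92.04785349  44.9818303 ]
(424, 182) [573.55710938  64.56048592   0.98322335]
(436, 204) [573.84941114  56.23941513  23.67756882]
(413, 252) [567.08070173  14.58646363   2.11514949]
(432, 240) [573.1517475   31.85234771  21.48348726]
(320, 277) [502.90979766  38.96970643  71.78103202]
leg top 2971 [502.66159993  43.74137114  71.88004471] [502.76154076  43.18856858  69.99649765]
```

```bash
python3 -m creep '{"delta_pos":[[0.005,0.0,0],[0,0.015,0],[0,0.015,0],[0,0.012,0],[0,0.006,0],[0,0.004,0],[0,0.002,0],[0,0,0]],"twist":[[0,0,0],[0,0,0],[0,0,0],[0,0,0],[0,0,0],[0,0,0],[0,0,0],[0,0,0]]}' 0;python3 -m creep '{"delta_pos":[[0,0.002,0],[0,0.002,0],[0,0,0]],"twist":[[0,0,0],[0,0,0],[0,0,0]]}' 0
```

```text
t: 11.0
ee_pos: [554.2, 46.1, 41.3]
orientation: [-2.281, -2.159, 0.003]
ft_force: [-2.5, 0.7, 0.6]
width: 31.5
grasp_force: 30.0
t: 11.25
ee_pos: [558.3, 45.8, 41.3]
orientation: [-2.281, -2.159, 0.002]
ft_force: [-3.7, 0.2, -1.1]
width: 31.6
grasp_force: 30.0
```

```bash
python3 -m creep '{"delta_pos":[[0,0.002,0],[0,0.001,0],[0,0,0]],"twist":[[0,0,0],[0,0,0],[0,0,0]]}' 0;python3 -m creep '{"delta_pos":[[0,0.001,0],[0,0.001,0],[0,0,0]],"twist":[[0,0,0],[0,0,0],[0,0,0]]}' 0
```

```text
t: 11.5
ee_pos: [559.7, 45.9, 41.1]
orientation: [-2.279, -2.157, 0.006]
ft_force: [-9.0, 2.0, 2.0]
width: 31.4
grasp_force: 30.0
t: 11.75
ee_pos: [560.0, 46.0, 40.9]
orientation: [-2.278, -2.155, 0.01]
ft_force: [-12.9, 3.9, 6.2]
width: 31.2
grasp_force: 30.0
```

```bash
python3 -m creep '{"delta_pos":[[0.001,0,0],[0,0.001,0],[0,0,0],[0,0,0]],"twist":[[0,0,0],[0,0,0],[0,0,0],[0,0,0]]}' 0
python3 - <<'E'
from h import *
go()
P=camera_params("wrist");I,D=get_image("wrist");cv2.imwrite("pics/w3.png",cv2.resize(I[150:300,230:530,::-1],(800,400)))
E
```

```text
t: 12.08
ee_pos: [560.5, 46.5, 40.9]
orientation: [-2.277, -2.155, 0.011]
ft_force: [-14.5, 2.0, 8.1]
width: 31.2
grasp_force: 30.0
t 12.0833 p [560.5  46.5  40.9] F [-14.5   2.    8.1] w 31.2 g 30.0 yaw -3.17 tilt 0.55
```

View pics/w3.png

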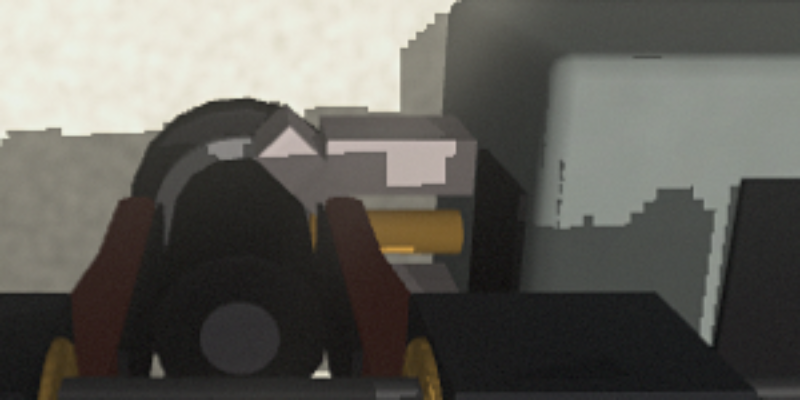

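Leg_a is in the vee with the probe pressed against its shaft. I hold it there.

```bash
Z='x'; python3 -m creep '{"delta_pos":[[0,0,0],[0,0,0],[0,0,0],[0,0,0],[0,0,0],[0,0,0],[0,0,0],[0,0,0],[0,0,0],[0,0,0],[0,0,0],[0,0,0],[0,0,0],[0,0,0],[0,0,0]],"twist":[[0,0,0],[0,0,0],[0,0,0],[0,0,0],[0,0,0],[0,0,0],[0,0,0],[0,0,0],[0,0,0],[0,0,0],[0,0,0],[0,0,0],[0,0,0],[0,0,0],[0,0,0]]}' 0;python3 -m creep '{"delta_pos":[[0,0,0],[0,0,0],[0,0,0],[0,0,0],[0,0,0],[0,0,0],[0,0,0],[0,0,0],[0,0,0],[0,0,0],[0,0,0],[0,0,0],[0,0,0],[0,0,0],[0,0,0]],"twist":[[0,0,0],[0,0,0],[0,0,0],[0,0,0],[0,0,0],[0,0,0],[0,0,0],[0,0,0],[0,0,0],[0,0,0],[0,0,0],[0,0,0],[0,0,0],[0,0,0],[0,0,0]]}' 0
python3 - <<'E'
from h import *
go((490,49.5,41),(490,49.5,72),(548.5,368,72),(548.5,368,47))
E
```

```text
t: 13.38
ee_pos: [560.5, 46.5, 40.9]
orientation: [-2.277, -2.155, 0.011]
ft_force: [-14.2, 0.5, 7.9]
width: 31.6
grasp_force: 30.0
t: 14.63
ee_pos: [560.5, 46.5, 40.9]
orientation: [-2.277, -2.155, 0.011]
ft_force: [-15.2, 1.6, 6.5]
width: 32.0
grasp_force: 30.0
t 14.6333 p [560.5  46.5  40.9] F [-15.2   1.6   6.5] w 32.0 g 30.0 yaw -3.17 tilt 0.55
[490.   49.5  41. ] -> tool delta mm [ -0.9 -70.5   0.6]
[490.   49.5  72. ] -> tool delta mm [ -0.   -0.3 -31. ]
[548.5 368.   72. ] -> tool delta mm [321.2  40.8  -0.6]
[548.5 368.   47. ] -> tool delta mm [ 0.   0.2 25. ]
```

```bash
python3 -m creep '{"delta_pos":[[0,-0.01,0],[0,-0.02,-0.002],[0,-0.02,0],[0,-0.02,0],[0,0,-0.011],[0,0,-0.011],[0,0,-0.011],[0,0,0]],"twist":[[0,0,0],[0,0,0],[0,0,0],[0,0,0],[0,0,-6],[0,0,-6],[0,0,-6],[0,0,0]]}' 0
python3 - <<'E'
from h import *
go((548.5,368,75))
E
```

```text
t: 15.3
ee_pos: [498.0, 50.5, 78.8]
orientation: [1.908, 2.49, 0.006]
ft_force: [0.8, -0.2, -0.1]
width: 31.3
grasp_force: 30.0
t 15.3 p [498.   50.5  78.8] F [ 0.8 -0.2 -0.1] w 31.3 g 30.0 yaw 15.08 tilt 0.35
[548.5 368.   75. ] -> tool delta mm [293.4 131.3   4.2]
```

```bash
python3 -m creep '{"delta_pos":[[0.02,0.009,0],[0.03,0.0135,0],[0.03,0.0135,0],[0.03,0.0135,0],[0.03,0.0135,0],[0.03,0.0135,0],[0.03,0.0135,0],[0.03,0.0135,0],[0.03,0.0135,0],[0.03,0.0135,0],[0.003,0.001,0],[0,0,0]],"twist":[[0,0,0],[0,0,0],[0,0,0],[0,0,0],[0,0,0],[0,0,0],[0,0,0],[0,0,0],[0,0,0],[0,0,0],[0,0,0],[0,0,0]]}' 0
python3 - <<'E'
from h import *
go((548.8,367.5,75))
P=camera_params("wrist");I,D=get_image("wrist");np.savez("w4.npz",I=I,D=D);cv2.imwrite("pics/w4.png",I[...,::-1])
E
```

```text
t: 16.3
ee_pos: [547.9, 369.4, 76.1]
orientation: [1.915, 2.489, 0.003]
ft_force: [-0.4, -0.8, -0.3]
width: 31.4
grasp_force: 30.0
t 16.3 p [547.9 369.4  76.1] F [-0.4 -0.8 -0.3] w 31.4 g 30.0 yaw 14.85 tilt 0.11
[548.8 367.5  75. ] -> tool delta mm [-2.1  0.4  1.1]
```

View pics/w4.png

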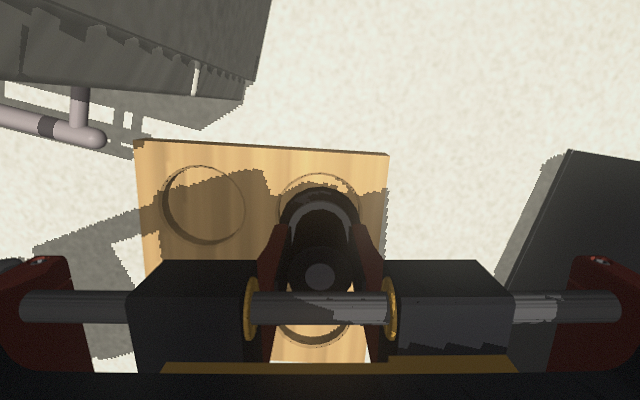

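Run:
```python
from h import *
P=camera_params("wrist");o,M=pose();p=o["ee_pos"]
for n,u,v,z in(("far rim",316,172,18),("rim L",279,203,18),("rim R",357,201,18),("foot far",319,188,47),("foot L",281,215,47),("foot R",359,215,47),("h2 L",163,205,18),("h2 top",200,165,18),("h2 R",245,210,18),("h2bot",205,244,18),("corner",389,154,18),("cornerL",136,140,18),("below hole bottom",315,348,18)): print(n,toolrel(P,u,v,z,p,M))
a=np.load("w4.npz")["I"][150:270,130:400];cv2.imwrite("pics/w4c.png",cv2.resize(a[...,::-1],None,fx=2.9,fy=2.9,interpolation=cv2.INTER_CUBIC))
```

```text
far rim (array([539.1, 394.5,  18. ]), array([28.1, -1.1, 57.9]))
rim L (array([518.7, 365.2,  18. ]), array([  4.9, -28.3,  57.9]))
rim R (array([573.6, 381.3,  18. ]), array([ 6.5, 28.9, 58. ]))
foot far (array([542.4, 390.8,  47. ]), array([23.6,  1.1, 28.9]))
foot L (array([523.3, 367.2,  47. ]), array([  5.7, -23.3,  28.9]))
foot R (array([571.9, 380. ,  47. ]), array([ 5.7, 26.9, 29. ]))
h2 L (array([436.1, 341.7,  18. ]), array([   3.3, -114.2,   57.9]))
h2 top (array([458. , 378.3,  18. ]), array([ 33.2, -83.7,  57.9]))
h2 R (array([495.6, 353.5,  18. ]), array([ -0.5, -53.6,  57.9]))
h2bot (array([471.3, 318.8,  18. ]), array([-27.8, -86. ,  57.9]))
corner (array([585.5, 420.1,  18. ]), array([41. , 50.3, 57.9]))
cornerL (array([411.4, 384.4,  18. ]), array([  51. , -127.1,   57.9]))
below hole bottom (array([576.5, 247.9,  18. ]), array([-123.2,   -2.4,   58. ]))
```

View pics/w4c.png

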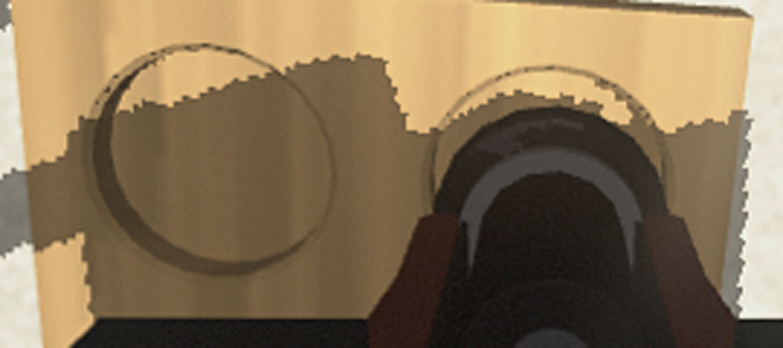

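```bash
python3 -m creep '{"delta_pos":[[0.0,-0.001,0.008],[0,0,0.007],[0,0,0.004],[0,0,0]],"twist":[[0,0,0],[0,0,0],[0,0,0],[0,0,0]]}' 0;python3 -m creep '{"delta_pos":[[0,0,0.003],[0,0,0.003],[0,0,0.003],[0,0,0]],"twist":[[0,0,0],[0,0,0],[0,0,0],[0,0,0]]}' 0
```

```text
t: 16.68
ee_pos: [546.3, 365.9, 56.6]
orientation: [-1.917, -2.488, 0.001]
ft_force: [0.7, 0.3, -1.4]
width: 31.8
grasp_force: 30.0
t: 17.02
ee_pos: [546.0, 366.4, 47.8]
orientation: [-1.916, -2.489, 0.002]
ft_force: [-0.0, -0.8, -0.5]
width: 31.7
grasp_force: 30.0
```

```bash
python3 -m creep '{"delta_pos":[[0,0,0.001],[0,0,0]],"twist":[[0,0,0],[0,0,0]]}' 0;python3 -m creep '{"delta_pos":[[0,0,0],[0,0,0],[0,0,0],[0,0,0],[0,0,-0.02],[0,0,-0.03],[0,0,-0.03],[0,0,-0.03],[0,0,-0.03]],"twist":[[0,0,0],[0,0,0],[0,0,0],[0,0,0],[0,0,0],[0,0,0],[0,0,6],[0,0,6],[0,0,6]]}' 0.65
python3 - <<'E'
from h import *
go((411,-214,190))
legs([(549,367,75)])
E
```

```text
t: 17.18
ee_pos: [546.4, 366.9, 47.5]
orientation: [-1.916, -2.49, 0.0]
ft_force: [0.2, -0.3, -0.5]
width: 31.5
grasp_force: 30.0
t: 17.93
ee_pos: [546.3, 366.9, 189.1]
orientation: [-2.287, -2.154, 0.0]
ft_force: [0.7, -0.1, 0.4]
width: 57.2
grasp_force: 0.0
t 17.9333 p [546.3 366.9 189.1] F [ 0.7 -0.1  0.4] w 57.2 g 0.0 yaw -3.44 tilt 0.01
[ 411. -214.  190.] -> tool delta mm [-588.  -100.2   -0.8]
75 [(87, [547.6, 363.0], [8.2, 7.4]), (67, [548.5, 361.3], [8.1, 8.1])]
```

```bash
python3 -m creep '{"delta_pos":[[-0.02,-0.004,0],[-0.034,-0.0056,0],[-0.034,-0.0056,0],[-0.034,-0.0056,0],[-0.034,-0.0056,0],[-0.034,-0.0056,0],[-0.034,-0.0056,0],[-0.034,-0.0056,0],[-0.034,-0.0056,0],[-0.034,-0.0056,0],[-0.034,-0.0056,0],[-0.034,-0.0056,0],[-0.034,-0.0056,0],[-0.034,-0.0056,0],[-0.034,-0.0056,0],[-0.034,-0.0056,0],[-0.034,-0.0056,0],[-0.02,-0.006,0],[-0.004,-0.0056,0],[0,0,0]],"twist":[[0,0,0],[0,0,0],[0,0,0],[0,0,0],[0,0,0],[0,0,0],[0,0,0],[0,0,0],[0,0,0],[0,0,0],[0,0,0],[0,0,0],[0,0,0],[0,0,0],[0,0,0],[0,0,0],[0,0,0],[0,0,0],[0,0,0],[0,0,0]]}' 1
python3 - <<'E'
from h import *
legs([(548,365,75),(411,-214.5,85),(468,-81,100),(503,-246.5,115)])
go((411,-214.2,45))
E
```

```text
t: 19.7
ee_pos: [407.8, -214.9, 187.0]
orientation: [-2.282, -2.156, 0.001]
ft_force: [-0.1, 0.6, -0.1]
width: 87.8
grasp_force: 0.0
75 [(88, [547.8, 363.0], [8.1, 7.6]), (68, [548.7, 361.5], [8.0, 8.0])]
85 [(79, [410.9, -210.1], [8.4, 6.3]), (101, [410.8, -215.1], [7.9, 8.1])]
100 [(97, [467.7, -79.7], [7.8, 7.8]), (94, [468.0, -81.8], [8.2, 8.1])]
115 [(54, [509.7, -245.8], [4.4, 7.8]), (117, [502.9, -247.4], [8.0, 8.2])]
t 19.8 p [ 408.8 -213.6  187.3] F [-0.3 -0.2 -0.1] w 87.9 g 0.0 yaw -3.14 tilt 0.06
[ 411.  -214.2   45. ] -> tool delta mm [ -0.6   2.4 142.3]
```

```bash
python3 -m creep '{"delta_pos":[[-0.001,0.002,0.028],[0,0,0.03],[0,0,0.03],[0,0,0.03],[0,0,0.024],[0,0,0]],"twist":[[0,0,0],[0,0,0],[0,0,0],[0,0,0],[0,0,0],[0,0,0]]}' 1; python3 -m creep '{"delta_pos":[[0,0,0],[0,0,0],[0,0,0],[0,0,0],[0,0,0],[0,0,0],[0,0,0],[0,0,0],[0,0,0],[0,0,0],[0,0,0],[0,0,0]],"twist":[[0,0,0],[0,0,0],[0,0,0],[0,0,0],[0,0,0],[0,0,0],[0,0,0],[0,0,0],[0,0,0],[0,0,0],[0,0,0],[0,0,0]]}' 0
python3 - <<'E'
from h import *
go((411,-214.2,57),(485,-165,57),(555,-125,57),(500,47.7,57))
E
```

```text
t: 20.3
ee_pos: [409.0, -212.6, 42.0]
orientation: [-2.274, -2.157, 0.003]
ft_force: [0.2, -0.0, -0.0]
width: 87.7
grasp_force: 0.0
t: 21.3
ee_pos: [411.1, -215.5, 45.8]
orientation: [-2.282, -2.16, 0.0]
ft_force: [-1.1, -0.9, 3.8]
width: 31.8
grasp_force: 30.0
t 21.3 p [ 411.1 -215.5   45.8] F [-1.1 -0.9  3.8] w 31.8 g 30.0 yaw -3.15 tilt 0.0
[ 411.  -214.2   57. ] -> tool delta mm [  1.3  -0.2 -11.2]
[ 485. -165.   57.] -> tool delta mm [53.2 71.2 -0. ]
[ 555. -125.   57.] -> tool delta mm [43.8 67.7 -0. ]
[500.   47.7  57. ] -> tool delta mm [169.4 -64.4   0. ]
```

```bash
python3 -m creep '{"delta_pos":[[0,0,-0.006],[0,0,-0.006],[0.018,0.024,0],[0.018,0.024,0],[0.018,0.024,0],[0.022,0.034,0],[0.022,0.034,0],[0.028,-0.0107,0],[0.028,-0.0107,0],[0.028,-0.0107,0],[0.028,-0.0107,0],[0.028,-0.0107,0],[0.028,-0.0107,0],[0,0,0],[0,0,0.005],[0,0,0.004],[0,0,0.002],[0,0,0]],"twist":[[0,0,0],[0,0,0],[0,0,0],[0,0,0],[0,0,0],[0,0,0],[0,0,0],[0,0,0],[0,0,0],[0,0,0],[0,0,0],[0,0,0],[0,0,0],[0,0,0],[0,0,0],[0,0,0],[0,0,0],[0,0,0]]}' 0
python3 - <<'E'
from h import *
go((561.7,44.3,45))
legs([(500,47,85)])
E
```

```text
t: 22.8
ee_pos: [501.4, 45.0, 46.1]
orientation: [-2.283, -2.158, 0.001]
ft_force: [-0.7, 0.3, -0.9]
width: 31.7
grasp_force: 30.0
t 22.8 p [501.4  45.   46.1] F [-0.7  0.3 -0.9] w 31.7 g 30.0 yaw -3.23 tilt 0.05
[561.7  44.3  45. ] -> tool delta mm [ 2.7 60.2  1. ]
85 [(0, None, None), (67, [499.8, 36.6], [14.1, 5.2])]
```

```bash
python3 -m creep '{"delta_pos":[[0.0027,0.0,0.0005],[0,0.015,0],[0,0.015,0],[0,0.012,0],[0,0.006,0],[0,0.004,0],[0,0.002,0],[0,0,0]],"twist":[[0,0,0],[0,0,0],[0,0,0],[0,0,0],[0,0,0],[0,0,0],[0,0,0],[0,0,0]]}' 0;python3 -m creep '{"delta_pos":[[0,0.002,0],[0,0.002,0],[0,0.001,0],[0,0,0]],"twist":[[0,0,0],[0,0,0],[0,0,0],[0,0,0]]}' 0;python3 -m creep '{"delta_pos":[[0,0.001,0],[0,0.001,0],[0,0,0]],"twist":[[0,0,0],[0,0,0],[0,0,0]]}' 0
```

```text
t: 23.57
ee_pos: [554.4, 45.6, 45.8]
orientation: [-2.281, -2.159, 0.003]
ft_force: [-3.7, 0.1, 1.0]
width: 31.9
grasp_force: 30.0
t: 23.9
ee_pos: [559.1, 45.4, 45.8]
orientation: [-2.28, -2.159, 0.004]
ft_force: [-5.9, 0.1, 1.1]
width: 31.5
grasp_force: 30.0
t: 24.15
ee_pos: [559.3, 45.3, 45.8]
orientation: [-2.278, -2.157, 0.008]
ft_force: [-11.4, 0.7, 8.0]
width: 31.6
grasp_force: 30.0
```

```bash
python3 -m creep '{"delta_pos":[[0,0.001,0],[0,0,0],[0,0,0],[0,0,0],[0,0,0],[0,0,0],[0,0,0],[0,0,0],[0,0,0],[0,0,0],[0,0,0],[0,0,0],[0,0,0],[0,0,0],[0,0,0]],"twist":[[0,0,0],[0,0,0],[0,0,0],[0,0,0],[0,0,0],[0,0,0],[0,0,0],[0,0,0],[0,0,0],[0,0,0],[0,0,0],[0,0,0],[0,0,0],[0,0,0],[0,0,0]]}' 0;python3 -m creep '{"delta_pos":[[0,0,0],[0,0,0],[0,0,0],[0,0,0],[0,0,0],[0,0,0],[0,0,0],[0,0,0],[0,0,0],[0,0,0],[0,0,0],[0,0,0],[0,0,0],[0,0,0],[0,0,0]],"twist":[[0,0,0],[0,0,0],[0,0,0],[0,0,0],[0,0,0],[0,0,0],[0,0,0],[0,0,0],[0,0,0],[0,0,0],[0,0,0],[0,0,0],[0,0,0],[0,0,0],[0,0,0]]}' 0
python3 - <<'E'
from h import *
go((490,49.5,46),(490,49.5,80),(566.3,281,80),(566.3,281,52))
E
```

```text
t: 25.4
ee_pos: [559.3, 45.3, 45.8]
orientation: [-2.277, -2.156, 0.01]
ft_force: [-13.6, -0.0, 11.2]
width: 31.7
grasp_force: 30.0
t: 26.65
ee_pos: [559.3, 45.3, 45.8]
orientation: [-2.277, -2.156, 0.01]
ft_force: [-13.0, 0.3, 11.2]
width: 31.3
grasp_force: 30.0
t 26.65 p [559.3  45.3  45.8] F [-13.    0.3  11.2] w 31.3 g 30.0 yaw -3.12 tilt 0.47
[490.   49.5  46. ] -> tool delta mm [  0.4 -69.5   0.4]
[490.   49.5  80. ] -> tool delta mm [ -0.   -0.3 -34. ]
[566.3 281.   80. ] -> tool delta mm [235.3  63.6  -0.7]
[566.3 281.   52. ] -> tool delta mm [ 0.   0.2 28. ]
```

```bash
python3 -m creep '{"delta_pos":[[0,-0.01,0],[0,-0.02,-0.002],[0,-0.02,0],[0,-0.023,0],[0,0,-0.011],[0,0,-0.011],[0,0,-0.011],[0.02,0.0055,0],[0.03,0.008,0],[0.03,0.008,0],[0.03,0.008,0],[0.03,0.008,0],[0.03,0.008,0],[0.03,0.008,0],[0.02,0.005,0],[0.014,0.004,0],[0,0,0],[0,0,0]],"twist":[[0,0,0],[0,0,0],[0,0,0],[0,0,0],[0,0,0],[0,0,0],[0,0,0],[0,0,0],[0,0,0],[0,0,0],[0,0,0],[0,0,0],[0,0,0],[0,0,0],[0,0,0],[0,0,0],[0,0,0],[0,0,0]]}' 0
python3 - <<'E'
from h import *
go((566.3,280.8,52))
P=camera_params("wrist");I,D=get_image("wrist");np.savez("w5.npz",I=I,D=D);a=I[130:290,180:460];cv2.imwrite("pics/w5.png",cv2.resize(a[...,::-1],None,fx=2.8,fy=2.8,interpolation=cv2.INTER_CUBIC))
E
```

```text
t: 28.15
ee_pos: [566.4, 279.7, 81.7]
orientation: [2.28, 2.16, 0.001]
ft_force: [-1.2, -0.0, -0.4]
width: 31.7
grasp_force: 30.0
t 28.15 p [566.4 279.7  81.7] F [-1.2 -0.  -0.4] w 31.7 g 30.0 yaw -3.09 tilt 0.06
[566.3 280.8  52. ] -> tool delta mm [ 1.  -0.2 29.7]
```

View pics/w5.png

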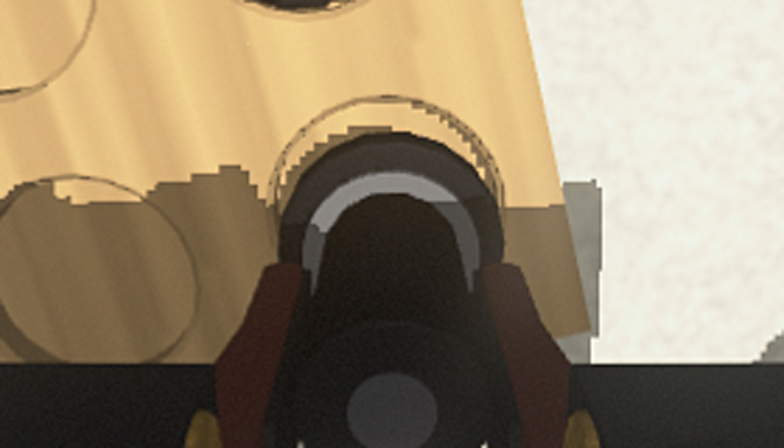

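Run:
```python
from h import *
P=camera_params("wrist");o,M=pose();p=o["ee_pos"]
for n,u,v,z in(("far rim",317.5,164.3,18),("rim L",275.7,201.4,18),("rim R",360,201.4,18),("foot far",319.3,176.4,48.5),("foot L",279.6,215.7,48.5),("foot R",359.6,215.7,48.5)): print(n,toolrel(P,u,v,z,p,M))
```

```text
far rim (array([567.5, 311.9,  18. ]), array([33.2, -0.1, 63.4]))
rim L (array([534.6, 285.5,  18. ]), array([  5. , -31.5,  63.4]))
rim R (array([597.8, 282.1,  18. ]), array([ 5. , 31.7, 63.4]))
foot far (array([568.8, 309.4,  48.5]), array([30.7,  1.3, 32.9]))
foot L (array([541.2, 284.5,  48.5]), array([  4.3, -24.9,  32.9]))
foot R (array([593.8, 281.6,  48.5]), array([ 4.3, 27.8, 32.9]))
```

```bash
python3 -m creep '{"delta_pos":[[-0.0005,-0.001,0.008],[0,0,0.008],[0,0,0.004],[0,0,0]],"twist":[[0,0,0],[0,0,0],[0,0,0],[0,0,0]]}' 0;python3 -m creep '{"delta_pos":[[0,0,0.003],[0,0,0.003],[0,0,0.003],[0,0,0]],"twist":[[0,0,0],[0,0,0],[0,0,0],[0,0,0]]}' 0
```

```text
t: 28.53
ee_pos: [563.7, 277.8, 59.5]
orientation: [-2.282, -2.158, 0.004]
ft_force: [0.2, -0.6, -1.2]
width: 31.9
grasp_force: 30.0
t: 28.87
ee_pos: [564.6, 279.0, 51.8]
orientation: [-2.281, -2.159, 0.001]
ft_force: [-0.1, -0.2, 0.5]
width: 31.7
grasp_force: 30.0
```

Down with no force, so it is in the recess. Release, rise and go to leg_c.

```bash
python3 -m creep '{"delta_pos":[[0,0,0],[0,0,0],[0,0,0],[0,0,0],[0,0,-0.02],[0,0,-0.03],[0,0,-0.03],[0,0,-0.03],[0,0,-0.03]],"twist":[[0,0,0],[0,0,0],[0,0,0],[0,0,0],[0,0,0],[0,0,0],[0,0,0],[0,0,0],[0,0,0]]}' 0.65
python3 - <<'E'
from h import *
go((468,-81,190))
legs([(548,365,75),(566,280,91),(468,-81,100),(503,-246.5,115)])
E
```

```text
t: 29.62
ee_pos: [564.6, 279.0, 193.6]
orientation: [-2.281, -2.16, 0.0]
ft_force: [0.5, -0.1, 0.5]
width: 57.3
grasp_force: 0.0
t 29.6167 p [564.6 279.  193.6] F [ 0.5 -0.1  0.5] w 57.3 g 0.0 yaw -3.14 tilt 0.01
[468. -81. 190.] -> tool delta mm [-364.8  -76.7    3.7]
75 [(0, None, None), (68, [549.2, 361.2], [8.1, 8.6])]
91 [(96, [565.0, 281.3], [7.9, 8.1]), (72, [565.6, 280.1], [8.2, 8.7])]
100 [(95, [467.6, -79.6], [7.9, 7.9]), (99, [468.3, -82.4], [8.1, 8.4])]
115 [(103, [503.3, -245.2], [7.9, 8.2]), (123, [503.4, -247.9], [8.1, 8.2])]
```

```bash
python3 -m creep '{"delta_pos":[[-0.02,-0.004,0],[-0.033,-0.007,0],[-0.033,-0.007,0],[-0.033,-0.007,0],[-0.033,-0.007,0],[-0.033,-0.007,0],[-0.033,-0.007,0],[-0.033,-0.007,0],[-0.033,-0.007,0],[-0.033,-0.007,0],[-0.033,-0.007,0],[-0.015,-0.003,0],[0,0,0],[0,0,0]],"twist":[[0,0,0],[0,0,0],[0,0,0],[0,0,0],[0,0,0],[0,0,0],[0,0,0],[0,0,0],[0,0,0],[0,0,0],[0,0,0],[0,0,0],[0,0,0],[0,0,0]]}' 1
python3 - <<'E'
from h import *
legs([(468,-81,100),(503,-246.5,115)])
go((468,-81,60))
E
```

```text
t: 30.88
ee_pos: [467.5, -81.6, 191.8]
orientation: [-2.284, -2.157, 0.0]
ft_force: [-0.2, 0.6, 0.4]
width: 87.7
grasp_force: 0.0
100 [(0, None, None), (97, [468.0, -82.2], [8.1, 8.4])]
115 [(103, [503.3, -245.3], [7.9, 8.1]), (115, [502.9, -247.5], [8.2, 8.4])]
t 30.9833 p [468.  -80.5 191.9] F [-0.1  0.8  0.1] w 87.8 g 0.0 yaw -3.14 tilt 0.02
[468. -81.  60.] -> tool delta mm [-5.000e-01  1.000e-01  1.319e+02]
```

```bash
python3 -m creep '{"delta_pos":[[0,0,0.028],[0,0,0.03],[0,0,0.03],[0,0,0.03],[0,0,0.014],[0,0,0]],"twist":[[0,0,0],[0,0,0],[0,0,0],[0,0,0],[0,0,0],[0,0,0]]}' 1; python3 -m creep '{"delta_pos":[[0,0,0],[0,0,0],[0,0,0],[0,0,0],[0,0,0],[0,0,0],[0,0,0],[0,0,0],[0,0,0],[0,0,0],[0,0,0],[0,0,0]],"twist":[[0,0,0],[0,0,0],[0,0,0],[0,0,0],[0,0,0],[0,0,0],[0,0,0],[0,0,0],[0,0,0],[0,0,0],[0,0,0],[0,0,0]]}' 0
python3 - <<'E'
from h import *
go((500,47.7,60),(561.7,44.3,60))
E
```

```text
t: 31.48
ee_pos: [465.9, -79.4, 57.2]
orientation: [-2.276, -2.159, 0.005]
ft_force: [-0.6, 0.3, 1.1]
width: 87.9
grasp_force: 0.0
t: 32.48
ee_pos: [467.9, -81.2, 60.2]
orientation: [-2.282, -2.16, 0.0]
ft_force: [-0.8, -0.4, 2.0]
width: 31.6
grasp_force: 30.0
t 32.4833 p [467.9 -81.2  60.2] F [-0.8 -0.4  2. ] w 31.6 g 30.0 yaw -3.15 tilt 0.0
[500.   47.7  60. ] -> tool delta mm [130.5  25.    0.2]
[561.7  44.3  60. ] -> tool delta mm [-0.  61.8 -0. ]
```

```bash
python3 -m creep '{"delta_pos":[[0,0,-0.005],[0,0,-0.006],[0.02,0.004,0],[0.026,0.005,0],[0.026,0.005,0],[0.026,0.005,0],[0.02,0.004,0],[0.0125,0.002,0],[0,0,0],[0,0,0.005],[0,0,0.004],[0,0,0.002],[0,0,0],[0,0,0]],"twist":[[0,0,0],[0,0,0],[0,0,0],[0,0,0],[0,0,0],[0,0,0],[0,0,0],[0,0,0],[0,0,0],[0,0,0],[0,0,0],[0,0,0],[0,0,0],[0,0,0]]}' 0
python3 - <<'E'
from h import *
go((561.7,44.8,60))
E
```

```text
t: 33.65
ee_pos: [499.2, 46.8, 60.0]
orientation: [-2.282, -2.157, 0.002]
ft_force: [-2.3, 1.3, 4.0]
width: 31.2
grasp_force: 30.0
t 33.65 p [499.2  46.8  60. ] F [-2.3  1.3  4. ] w 31.2 g 30.0 yaw -3.23 tilt 0.09
[561.7  44.8  60. ] -> tool delta mm [ 1.5 62.5 -0.1]
```

```bash
python3 -m creep '{"delta_pos":[[0.0015,0.0,0],[0,0.015,0],[0,0.015,0],[0,0.013,0],[0,0.006,0],[0,0.004,0],[0,0.002,0],[0,0,0]],"twist":[[0,0,0],[0,0,0],[0,0,0],[0,0,0],[0,0,0],[0,0,0],[0,0,0],[0,0,0]]}' 0;python3 -m creep '{"delta_pos":[[0,0.002,0],[0,0.002,0],[0,0.001,0],[0,0,0]],"twist":[[0,0,0],[0,0,0],[0,0,0],[0,0,0]]}' 0;python3 -m creep '{"delta_pos":[[0,0.001,0],[0,0.001,0],[0,0,0]],"twist":[[0,0,0],[0,0,0],[0,0,0]]}' 0
```

```text
t: 34.32
ee_pos: [553.0, 45.7, 59.8]
orientation: [-2.28, -2.157, 0.005]
ft_force: [-4.2, -1.2, 5.8]
width: 31.5
grasp_force: 30.0
t: 34.65
ee_pos: [556.3, 45.6, 59.8]
orientation: [-2.279, -2.156, 0.008]
ft_force: [-9.1, 0.0, 9.3]
width: 31.6
grasp_force: 30.0
t: 34.9
ee_pos: [557.7, 45.5, 59.9]
orientation: [-2.278, -2.156, 0.01]
ft_force: [-10.5, 0.5, 12.6]
width: 32.0
grasp_force: 30.0
```

```bash
python3 -m creep '{"delta_pos":[[0,0.001,-0.0005],[0,0.001,0],[0,0,0]],"twist":[[0,0,0],[0,0,0],[0,0,0]]}' 0;python3 -m creep '{"delta_pos":[[0,0.001,0],[0,0.001,0],[0,0,0]],"twist":[[0,0,0],[0,0,0],[0,0,0]]}' 0
```

```text
t: 35.15
ee_pos: [560.0, 45.4, 59.9]
orientation: [-2.278, -2.156, 0.009]
ft_force: [-7.7, -0.6, 6.0]
width: 31.6
grasp_force: 30.0
t: 35.4
ee_pos: [561.0, 45.3, 59.9]
orientation: [-2.277, -2.155, 0.012]
ft_force: [-10.9, 0.6, 10.3]
width: 31.6
grasp_force: 30.0
```

```bash
python3 -m creep '{"delta_pos":[[0,0.001,0],[0,0.001,0],[0,0,0]],"twist":[[0,0,0],[0,0,0],[0,0,0]]}' 0
python3 - <<'E'
from h import *
go()
P=camera_params("wrist");I,D=get_image("wrist");np.savez("w6.npz",I=I);cv2.imwrite("pics/w6.png",cv2.resize(I[150:300,230:530,::-1],(800,400)))
E
```

```text
t: 35.65
ee_pos: [561.3, 45.1, 60.0]
orientation: [-2.276, -2.153, 0.016]
ft_force: [-15.1, 0.1, 17.0]
width: 31.6
grasp_force: 30.0
t 35.65 p [561.3  45.1  60. ] F [-15.1   0.1  17. ] w 31.6 g 30.0 yaw -3.16 tilt 0.76
```

View pics/w6.png

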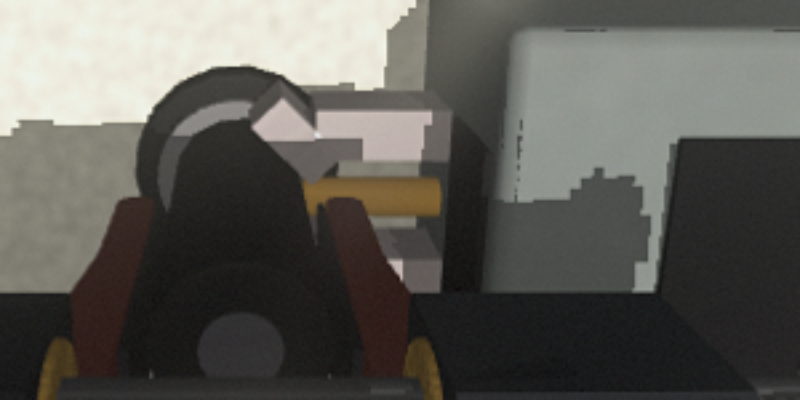

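Leg_c's shaft touches the jaw and the probe is pushed in. Movement has stalled, so it is home and I hold.

```bash
python3 -m creep '{"delta_pos":[[0,0,0],[0,0,0],[0,0,0],[0,0,0],[0,0,0],[0,0,0],[0,0,0],[0,0,0],[0,0,0],[0,0,0],[0,0,0],[0,0,0],[0,0,0],[0,0,0],[0,0,0]],"twist":[[0,0,0],[0,0,0],[0,0,0],[0,0,0],[0,0,0],[0,0,0],[0,0,0],[0,0,0],[0,0,0],[0,0,0],[0,0,0],[0,0,0],[0,0,0],[0,0,0],[0,0,0]]}' 0;python3 -m creep '{"delta_pos":[[0,0,0],[0,0,0],[0,0,0],[0,0,0],[0,0,0],[0,0,0],[0,0,0],[0,0,0],[0,0,0],[0,0,0],[0,0,0],[0,0,0],[0,0,0],[0,0,0],[0,0,0]],"twist":[[0,0,0],[0,0,0],[0,0,0],[0,0,0],[0,0,0],[0,0,0],[0,0,0],[0,0,0],[0,0,0],[0,0,0],[0,0,0],[0,0,0],[0,0,0],[0,0,0],[0,0,0]]}' 0
python3 - <<'E'
from h import *
go((490,49.5,60),(481.5,264,95))
E
```

```text
t: 36.95
ee_pos: [561.3, 45.2, 60.0]
orientation: [-2.276, -2.153, 0.015]
ft_force: [-15.8, 1.0, 16.0]
width: 31.4
grasp_force: 30.0
t: 38.2
ee_pos: [561.3, 45.2, 60.0]
orientation: [-2.276, -2.153, 0.015]
ft_force: [-15.7, -0.1, 15.2]
width: 31.7
grasp_force: 30.0
t 38.2 p [561.3  45.2  60. ] F [-15.7  -0.1  15.2] w 31.7 g 30.0 yaw -3.16 tilt 0.74
[490.   49.5  60. ] -> tool delta mm [  0.4 -71.4   0.9]
[481.5 264.   95. ] -> tool delta mm [213.7 -20.8 -35. ]
```

```bash
python3 -m creep '{"delta_pos":[[0,-0.01,0],[0,-0.02,-0.002],[0,-0.022,0],[0,-0.023,0],[0,0,-0.011],[0,0,-0.011],[0,0,-0.011],[0.02,-0.002,0],[0.03,-0.003,0],[0.03,-0.003,0],[0.03,-0.003,0],[0.03,-0.003,0],[0.03,-0.003,0],[0.025,-0.002,0],[0.018,-0.001,0],[0,0,0],[0,0,0]],"twist":[[0,0,0],[0,0,0],[0,0,0],[0,0,0],[0,0,0],[0,0,0],[0,0,0],[0,0,0],[0,0,0],[0,0,0],[0,0,0],[0,0,0],[0,0,0],[0,0,0],[0,0,0],[0,0,0],[0,0,0]]}' 0
python3 - <<'E'
from h import *
go((481.5,264,66))
P=camera_params("wrist");I,D=get_image("wrist");np.savez("w7.npz",I=I,D=D);a=I[130:290,180:460];cv2.imwrite("pics/w7.png",cv2.resize(a[...,::-1],None,fx=2.8,fy=2.8,interpolation=cv2.INTER_CUBIC))
E
```

```text
t: 39.62
ee_pos: [485.9, 264.5, 96.5]
orientation: [2.279, 2.161, 0.003]
ft_force: [0.1, 0.6, 0.1]
width: 31.8
grasp_force: 29.9
t 39.6167 p [485.9 264.5  96.5] F [0.1 0.6 0.1] w 31.8 g 29.9 yaw -3.04 tilt 0.12
[481.5 264.   66. ] -> tool delta mm [-0.7 -4.4 30.5]
```

View pics/w7.png

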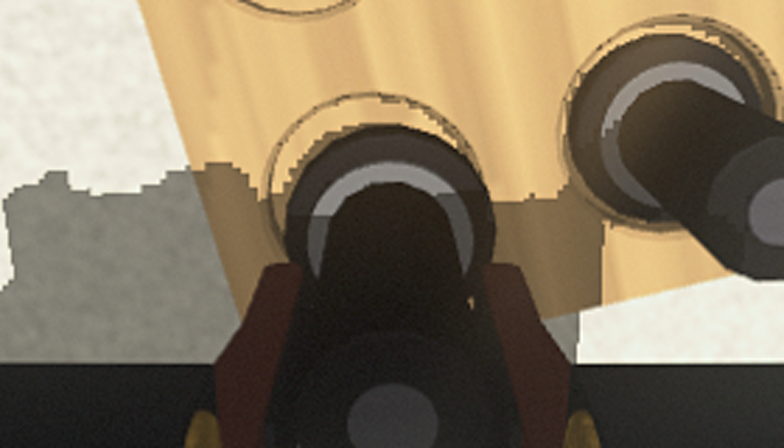

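Leg_b stands fully down, seen at (670,130). The leg_c foot is about 4 mm to the right of recess centre, as the measured pose also says, so I correct and lower.

```bash
python3 -m creep '{"delta_pos":[[-0.0005,-0.0042,0.004],[0,0,0.008],[0,0,0.008],[0,0,0]],"twist":[[0,0,0],[0,0,0],[0,0,0],[0,0,0]]}' 0;python3 -m creep '{"delta_pos":[[0,0,0.003],[0,0,0.003],[0,0,0.003],[0,0,0]],"twist":[[0,0,0],[0,0,0],[0,0,0],[0,0,0]]}' 0
```

```text
t: 40.0
ee_pos: [479.5, 261.8, 73.8]
orientation: [-2.282, -2.158, 0.005]
ft_force: [-0.5, -0.1, -0.8]
width: 31.3
grasp_force: 29.9
t: 40.33
ee_pos: [480.4, 263.0, 66.1]
orientation: [-2.281, -2.159, 0.001]
ft_force: [-0.3, -0.4, -0.5]
width: 31.1
grasp_force: 29.9
```

```bash
python3 -m creep '{"delta_pos":[[0,0,0],[0,0,0],[0,0,0],[0,0,0],[0,0,-0.02],[0,0,-0.03],[0,0,-0.03],[0,0,-0.03],[0,0,-0.03]],"twist":[[0,0,0],[0,0,0],[0,0,0],[0,0,0],[0,0,0],[0,0,0],[0,0,0],[0,0,0],[0,0,0]]}' 0.65
python3 - <<'E'
from h import *
legs([(566,280,91),(481,264,106),(503,-246.5,115)])
go((503.2,-246.5,210))
E
```

```text
t: 41.08
ee_pos: [480.4, 263.1, 208.3]
orientation: [2.281, 2.16, 0.0]
ft_force: [0.3, 0.1, -0.4]
width: 57.5
grasp_force: 0.0
91 [(89, [564.5, 280.7], [7.8, 7.7]), (75, [565.7, 279.3], [8.0, 8.8])]
106 [(99, [480.4, 263.9], [7.8, 8.1]), (73, [481.5, 261.8], [8.0, 9.1])]
115 [(103, [503.3, -245.2], [8.0, 8.0]), (121, [503.3, -247.7], [8.1, 8.3])]
t 41.1833 p [483.4 264.7 211.8] F [ 1.1  0.3 -0.1] w 57.1 g 0.0 yaw -3.14 tilt 0.53
[ 503.2 -246.5  210. ] -> tool delta mm [-5.093e+02  4.780e+01 -2.000e-01]
```

```bash
python3 -m creep '{"delta_pos":[[-0.02,0.002,0],[-0.033,0.0032,0],[-0.033,0.0032,0],[-0.033,0.0032,0],[-0.033,0.0032,0],[-0.033,0.0032,0],[-0.033,0.0032,0],[-0.033,0.0032,0],[-0.033,0.0032,0],[-0.033,0.0032,0],[-0.033,0.0032,0],[-0.033,0.0032,0],[-0.033,0.0032,0],[-0.033,0.0032,0],[-0.033,0.0032,0],[-0.02,0.002,0],[-0.008,0.001,0],[0,0,0],[0,0,0]],"twist":[[0,0,0],[0,0,0],[0,0,0],[0,0,0],[0,0,0],[0,0,0],[0,0,0],[0,0,0],[0,0,0],[0,0,0],[0,0,0],[0,0,0],[0,0,0],[0,0,0],[0,0,0],[0,0,0],[0,0,0],[0,0,0],[0,0,0]]}' 1
python3 - <<'E'
from h import *
legs([(503,-246.5,115)])
go((503.2,-246.5,82))
E
```

```text
t: 42.77
ee_pos: [501.9, -248.1, 206.0]
orientation: [-2.281, -2.158, 0.0]
ft_force: [-1.1, -0.2, 0.5]
width: 87.8
grasp_force: 0.0
115 [(94, [503.7, -244.4], [8.1, 7.3]), (120, [503.2, -247.7], [8.1, 8.1])]
t 42.8667 p [ 502.1 -247.4  206.3] F [0.  0.6 0.6] w 87.7 g 0.0 yaw -3.08 tilt 0.06
[ 503.2 -246.5   82. ] -> tool delta mm [  0.8   1.2 124.3]
```

```bash
python3 -m creep '{"delta_pos":[[0.0005,0.001,0.03],[0,0,0.03],[0,0,0.03],[0,0,0.03],[0,0,0],[0,0,0]],"twist":[[0,0,0],[0,0,0],[0,0,0],[0,0,0],[0,0,0],[0,0,0]]}' 1; python3 -m creep '{"delta_pos":[[0,0,0],[0,0,0],[0,0,0],[0,0,0],[0,0,0],[0,0,0],[0,0,0],[0,0,0],[0,0,0],[0,0,0],[0,0,0],[0,0,0]],"twist":[[0,0,0],[0,0,0],[0,0,0],[0,0,0],[0,0,0],[0,0,0],[0,0,0],[0,0,0],[0,0,0],[0,0,0],[0,0,0],[0,0,0]]}' 0
python3 - <<'E'
from h import *
go((560,-140,98),(500,47.7,98))
E
```

```text
t: 43.37
ee_pos: [502.5, -246.7, 85.8]
orientation: [-2.277, -2.159, 0.002]
ft_force: [-0.0, 0.3, 0.6]
width: 87.9
grasp_force: 0.0
t: 44.37
ee_pos: [503.3, -248.3, 86.6]
orientation: [-2.281, -2.159, 0.0]
ft_force: [0.3, 0.6, 0.1]
width: 31.6
grasp_force: 30.0
t 44.3667 p [ 503.3 -248.3   86.6] F [0.3 0.6 0.1] w 31.6 g 30.0 yaw -3.15 tilt 0.01
[ 560. -140.   98.] -> tool delta mm [111.3  50.7 -11.4]
[500.   47.7  98. ] -> tool delta mm [184.1 -70.2   0. ]
```

```bash
python3 -m creep '{"delta_pos":[[0,0,-0.005],[0,0,-0.006],[0.02,-0.0015,0],[0.03,-0.002,0],[0.03,-0.002,0],[0.03,-0.002,0],[0.03,-0.002,0],[0.03,-0.002,0],[0.03,-0.002,0],[0.03,-0.002,0],[0.03,-0.002,0],[0.02,-0.0015,0],[0.015,-0.001,0],[0,0,0],[0,0,0.005],[0,0,0.004],[0,0,0.002],[0,0,0],[0,0,0]],"twist":[[0,0,0],[0,0,0],[0,0,0],[0,0,0],[0,0,0],[0,0,0],[0,0,0],[0,0,0],[0,0,0],[0,0,0],[0,0,0],[0,0,0],[0,0,0],[0,0,0],[0,0,0],[0,0,0],[0,0,0],[0,0,0],[0,0,0]]}' 0
python3 - <<'E'
from h import *
go((561.7,44.3,86))
E
```

```text
t: 45.95
ee_pos: [499.5, 46.4, 86.4]
orientation: [-2.283, -2.158, 0.001]
ft_force: [-0.7, -0.1, -0.5]
width: 31.4
grasp_force: 30.0
t 45.95 p [499.5  46.4  86.4] F [-0.7 -0.1 -0.5] w 31.4 g 30.0 yaw -3.23 tilt 0.03
[561.7  44.3  86. ] -> tool delta mm [ 1.4 62.2  0.4]
```

```bash
python3 -m creep '{"delta_pos":[[0.001,0.0,0],[0,0.015,0],[0,0.015,0],[0,0.013,0],[0,0.006,0],[0,0.004,0],[0,0.002,0],[0,0,0]],"twist":[[0,0,0],[0,0,0],[0,0,0],[0,0,0],[0,0,0],[0,0,0],[0,0,0],[0,0,0]]}' 0;python3 -m creep '{"delta_pos":[[0,0.002,0],[0,0.002,0],[0,0.002,0],[0,0,0]],"twist":[[0,0,0],[0,0,0],[0,0,0],[0,0,0]]}' 0;python3 -m creep '{"delta_pos":[[0,0.001,0],[0,0.001,0],[0,0,0]],"twist":[[0,0,0],[0,0,0],[0,0,0]]}' 0
```

```text
t: 46.62
ee_pos: [553.7, 45.1, 86.4]
orientation: [-2.281, -2.159, 0.002]
ft_force: [-0.7, 0.0, -1.0]
width: 31.9
grasp_force: 29.6
t: 46.95
ee_pos: [559.6, 45.0, 86.4]
orientation: [-2.28, -2.159, 0.003]
ft_force: [-4.4, 0.2, 2.5]
width: 32.2
grasp_force: 29.8
t: 47.2
ee_pos: [561.1, 44.9, 86.5]
orientation: [-2.28, -2.158, 0.004]
ft_force: [-6.3, 0.1, 4.8]
width: 32.4
grasp_force: 29.9
```

```bash
python3 -m creep '{"delta_pos":[[0,0.001,0],[0,0.001,0],[0,0,0]],"twist":[[0,0,0],[0,0,0],[0,0,0]]}' 0;python3 -m creep '{"delta_pos":[[0,0.001,0],[0,0.001,0],[0,0,0]],"twist":[[0,0,0],[0,0,0],[0,0,0]]}' 0
python3 - <<'E'
from h import *
go()
P=camera_params("wrist");I,D=get_image("wrist");I2,_=get_image("scene")
a=cv2.resize(I[140:300,230:530,::-1],(750,400));b=cv2.resize(I2[150:260,280:430,::-1],None,fx=2,fy=1.8)
cv2.imwrite("pics/w8.png",a);cv2.imwrite("pics/s8.png",cv2.resize(I2[130:260,290:430,::-1],(560,520),interpolation=cv2.INTER_CUBIC))
E
```

```text
t: 47.45
ee_pos: [562.5, 44.8, 86.5]
orientation: [-2.279, -2.158, 0.005]
ft_force: [-7.8, 0.2, 6.6]
width: 31.9
grasp_force: 30.0
t: 47.7
ee_pos: [563.2, 44.6, 86.5]
orientation: [-2.278, -2.157, 0.008]
ft_force: [-12.5, 0.7, 11.5]
width: 32.2
grasp_force: 30.2
t 47.7 p [563.2  44.6  86.5] F [-12.5   0.7  11.5] w 32.2 g 30.2 yaw -3.14 tilt 0.4
```

View pics/w8.png

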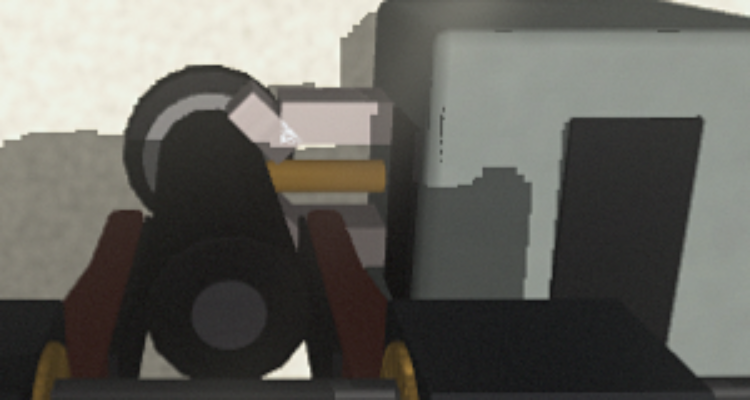

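Run:
```python
from h import *
P=camera_params("wrist");o,M=pose();p=o["ee_pos"]
for n,u,v,z in(("foot apex",311.2,166.4,12),("foot left",279.5,198,12),("top L",289,262,115),("top R",352,262,115),("shaft L",293.6,196,26),("shaft R",335,196,26)): print(n,toolrel(P,u,v,z,p,M))
```

```text
foot apex (array([559.3,  74.4,  12. ]), array([29.6, -5.1, 74.6]))
foot left (array([532.8,  50.6,  12. ]), array([  4.4, -30.2,  74.8]))
top L (array([550.6,  47.9, 115. ]), array([  2.6, -13. , -28.3]))
top R (array([580.3,  46.4, 115. ]), array([  2.7,  16.7, -28.6]))
shaft L (array([545.6,  55.6,  26. ]), array([ 10. , -17.8,  60.7]))
shaft R (array([576.1,  53.9,  26. ]), array([10. , 12.7, 60.5]))
```

View pics/s8.png

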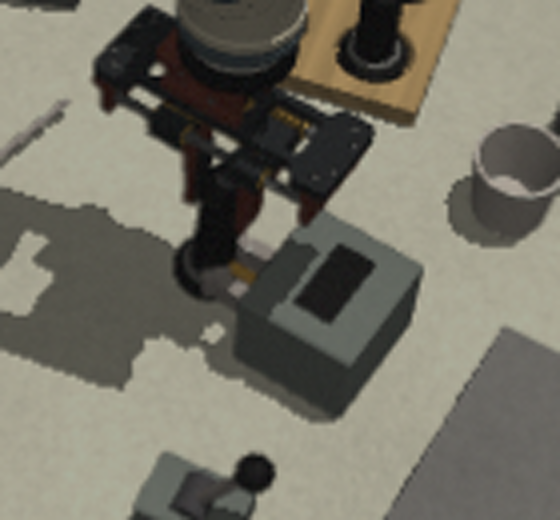

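Leg_d leans about 2.5° in the high grip, with the foot lagging at (203,66) against the top at (230,315). I back off, let it stand and regrip lower.

```bash
python3 -m creep '{"delta_pos":[[0,-0.008,0],[0,-0.011,0],[0,-0.011,0],[0,0,0],[0,0,0]],"twist":[[0,0,0],[0,0,0],[0,0,0],[0,0,0],[0,0,0]]}' 0;python3 -m creep '{"delta_pos":[[0,0,0],[0,0,0],[0,0,0],[0,0,0],[0,0,0],[0,0,0],[0,0,0.009],[0,0,0.009],[0,0,0],[0,0,0]],"twist":[[0,0,0],[0,0,0],[0,0,0],[0,0,0],[0,0,0],[0,0,0],[0,0,0],[0,0,0],[0,0,0],[0,0,0]]}' 0.6;python3 -m creep '{"delta_pos":[[0,0,0],[0,0,0],[0,0,0],[0,0,0],[0,0,0],[0,0,0],[0,0,0]],"twist":[[0,0,0],[0,0,0],[0,0,0],[0,0,0],[0,0,0],[0,0,0],[0,0,0]]}' 0
python3 - <<'E'
from h import *
go((561.7,44.3,68))
E
```

```text
t: 48.22
ee_pos: [536.7, 46.4, 86.9]
orientation: [2.281, 2.159, 0.001]
ft_force: [1.1, 0.2, -1.5]
width: 32.1
grasp_force: 29.6
t: 49.05
ee_pos: [535.8, 46.2, 67.6]
orientation: [-2.281, -2.159, 0.003]
ft_force: [-0.0, 0.3, -0.4]
width: 52.6
grasp_force: 0.0
t: 49.63
ee_pos: [536.6, 46.3, 68.8]
orientation: [2.281, 2.16, 0.0]
ft_force: [-0.6, -0.5, -1.0]
width: 32.1
grasp_force: 30.0
t 49.6333 p [536.6  46.3  68.8] F [-0.6 -0.5 -1. ] w 32.1 g 30.0 yaw -3.14 tilt 0.01
[561.7  44.3  68. ] -> tool delta mm [-0.6 25.1  0.8]
```

```bash
python3 -m creep '{"delta_pos":[[0,0.008,0],[0,0.006,0],[0,0.004,0],[0,0.002,0],[0,0.002,0],[0,0,0]],"twist":[[0,0,0],[0,0,0],[0,0,0],[0,0,0],[0,0,0],[0,0,0]]}' 0;python3 -m creep '{"delta_pos":[[0,0.001,0],[0,0.001,0],[0,0,0]],"twist":[[0,0,0],[0,0,0],[0,0,0]]}' 0;python3 -m creep '{"delta_pos":[[0,0.001,0],[0,0.001,0],[0,0,0]],"twist":[[0,0,0],[0,0,0],[0,0,0]]}' 0
```

```text
t: 50.13
ee_pos: [556.9, 45.1, 68.6]
orientation: [-2.28, -2.157, 0.005]
ft_force: [-7.8, 1.0, 8.6]
width: 31.8
grasp_force: 30.0
t: 50.38
ee_pos: [558.2, 45.0, 68.6]
orientation: [-2.279, -2.157, 0.006]
ft_force: [-8.8, 2.3, 10.3]
width: 32.0
grasp_force: 30.0
t: 50.63
ee_pos: [559.3, 45.0, 68.7]
orientation: [-2.278, -2.156, 0.008]
ft_force: [-12.0, 1.3, 13.8]
width: 31.4
grasp_force: 30.0
```

Table friction is present again, as with leg_c. I relieve 0.5 mm and push on.

```bash
python3 -m creep '{"delta_pos":[[0,0.001,-0.0005],[0,0.001,0],[0,0,0]],"twist":[[0,0,0],[0,0,0],[0,0,0]]}' 0;python3 -m creep '{"delta_pos":[[0,0.001,-0.0003],[0,0.001,0],[0,0,0]],"twist":[[0,0,0],[0,0,0],[0,0,0]]}' 0
python3 - <<'E'
from h import *
go()
P=camera_params("wrist");I,D=get_image("wrist");cv2.imwrite("pics/w9.png",cv2.resize(I[140:300,230:530,::-1],(750,400)))
E
```

```text
t: 50.88
ee_pos: [559.6, 44.8, 68.7]
orientation: [-2.276, -2.155, 0.012]
ft_force: [-15.5, 1.3, 14.7]
width: 31.5
grasp_force: 30.0
t: 51.13
ee_pos: [559.9, 44.7, 68.8]
orientation: [-2.274, -2.153, 0.016]
ft_force: [-19.2, 2.2, 17.5]
width: 32.0
grasp_force: 30.1
t 51.1333 p [559.9  44.7  68.8] F [-19.2   2.2  17.5] w 32.0 g 30.1 yaw -3.14 tilt 0.81
```

View pics/w9.png

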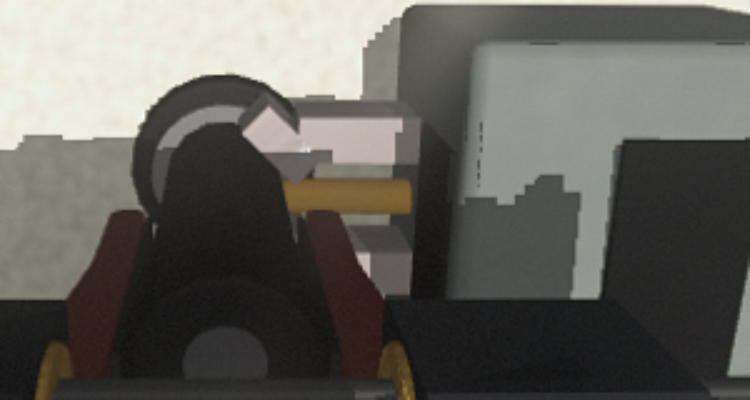

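Leg_d is upright and stalled in the vee. I hold it there.

```bash
python3 -m creep '{"delta_pos":[[0,0,0],[0,0,0],[0,0,0],[0,0,0],[0,0,0],[0,0,0],[0,0,0],[0,0,0],[0,0,0],[0,0,0],[0,0,0],[0,0,0],[0,0,0],[0,0,0],[0,0,0]],"twist":[[0,0,0],[0,0,0],[0,0,0],[0,0,0],[0,0,0],[0,0,0],[0,0,0],[0,0,0],[0,0,0],[0,0,0],[0,0,0],[0,0,0],[0,0,0],[0,0,0],[0,0,0]]}' 0;python3 -m creep '{"delta_pos":[[0,0,0],[0,0,0],[0,0,0],[0,0,0],[0,0,0],[0,0,0],[0,0,0],[0,0,0],[0,0,0],[0,0,0],[0,0,0],[0,0,0],[0,0,0],[0,0,0],[0,0,0]],"twist":[[0,0,0],[0,0,0],[0,0,0],[0,0,0],[0,0,0],[0,0,0],[0,0,0],[0,0,0],[0,0,0],[0,0,0],[0,0,0],[0,0,0],[0,0,0],[0,0,0],[0,0,0]]}' 0
```

```text
t: 52.43
ee_pos: [560.0, 44.8, 68.8]
orientation: [-2.275, -2.153, 0.016]
ft_force: [-19.0, 1.8, 18.5]
width: 31.6
grasp_force: 30.1
t: 53.68
ee_pos: [559.9, 44.7, 68.8]
orientation: [-2.275, -2.153, 0.016]
ft_force: [-18.9, 2.4, 18.3]
width: 32.1
grasp_force: 30.1
```

```bash
python3 -m creep '{"delta_pos":[[0,-0.01,0],[0,-0.018,-0.001],[0,-0.018,0],[0,-0.015,0.001],[0,-0.005,0],[0,0,0]],"twist":[[0,0,0],[0,0,0],[0,0,0],[0,0,0],[0,0,0],[0,0,0]]}' 0;python3 -m creep '{"delta_pos":[[0,0,0],[0,0,0],[0,0,0],[0,0,0],[0,0,0],[0,0,0],[0,0,-0.008],[0,0,-0.008],[0,0,0],[0,0,0]],"twist":[[0,0,0],[0,0,0],[0,0,0],[0,0,0],[0,0,0],[0,0,0],[0,0,0],[0,0,0],[0,0,0],[0,0,0]]}' 0.6;python3 -m creep '{"delta_pos":[[0,0,0],[0,0,0],[0,0,0],[0,0,0],[0,0,0],[0,0,0],[0,0,0]],"twist":[[0,0,0],[0,0,0],[0,0,0],[0,0,0],[0,0,0],[0,0,0],[0,0,0]]}' 0;python3 -m creep '{"delta_pos":[[0,0,-0.01],[0,0,-0.01],[0,0,-0.01],[0,0,-0.004],[0,0,0]],"twist":[[0,0,-5.75],[0,0,-5.75],[0,0,-5.75],[0,0,-5.75],[0,0,0]]}' 0
python3 - <<'E'
from h import *
go((464.8,349.3,119),(464.8,349.3,93))
E
```

```text
t: 54.18
ee_pos: [500.0, 48.3, 69.4]
orientation: [-2.281, -2.16, 0.001]
ft_force: [0.0, 0.2, -1.0]
width: 31.5
grasp_force: 30.0
t: 55.02
ee_pos: [501.3, 48.3, 86.4]
orientation: [2.281, 2.159, 0.002]
ft_force: [0.5, -0.4, -0.1]
width: 52.9
grasp_force: 0.0
t: 55.6
ee_pos: [500.5, 48.3, 85.3]
orientation: [-2.281, -2.16, 0.0]
ft_force: [-0.1, 0.0, 0.2]
width: 31.5
grasp_force: 30.0
t: 56.02
ee_pos: [501.3, 48.3, 120.4]
orientation: [1.8, 2.573, 0.002]
ft_force: [-1.2, -0.2, -1.2]
width: 31.4
grasp_force: 30.0
t 56.0167 p [501.3  48.3 120.4] F [-1.2 -0.2 -1.2] w 31.4 g 30.0 yaw 20.06 tilt 0.1
[464.8 349.3 119. ] -> tool delta mm [295.3  69.    1.3]
[464.8 349.3  93. ] -> tool delta mm [ 0. -0. 26.]
```

```bash
python3 -m creep '{"delta_pos":[[0.02,-0.002,0],[0.0318,-0.0026,0],[0.0318,-0.0026,0],[0.0318,-0.0026,0],[0.0318,-0.0026,0],[0.0318,-0.0026,0],[0.0318,-0.0026,0],[0.0235,0.0085,0],[0.0235,0.0085,0],[0.0125,0.0233,0],[0.0125,0.0233,0],[0.0125,0.0233,0],[0,0,0],[0,0,0]],"twist":[[0,0,0],[0,0,0],[0,0,0],[0,0,0],[0,0,0],[0,0,0],[0,0,0],[0,0,0],[0,0,0],[0,0,0],[0,0,0],[0,0,0],[0,0,0],[0,0,0]]}' 0
python3 - <<'E'
from h import *
go((464.8,349.3,93))
legs([(566,280,91),(481,264,106)])
P=camera_params("wrist");I,D=get_image("wrist");np.savez("wA.npz",I=I,D=D)
H=heightmap(P,D);o,M=pose();p=o["ee_pos"]
# rim fit: board-top points bordering the recess
rel=(H-p)@M
b=(H[...,2]>15)&(H[...,2]<22)
f=(H[...,2]>2)&(H[...,2]<12)
c=np.array([464.8,349.3]);near=np.hypot(H[...,0]-c[0],H[...,1]-c[1])
e=b&(near<40)&cv2.dilate((f&(near<45)).astype(np.uint8),np.ones((3,3))).astype(bool)
q=H[e][:,:2]
from scipy.optimize import least_squares
s=least_squares(lambda z:np.hypot(*(q-z).T)-30.5,c,loss="soft_l1");print("rim pts",len(q),"centre",s.x.round(1),"rms",np.sqrt(np.mean(s.fun**2)).round(2))
E
```

```text
t: 57.18
ee_pos: [465.7, 350.0, 118.7]
orientation: [-1.807, -2.569, 0.001]
ft_force: [-0.3, 0.3, -0.1]
width: 31.4
grasp_force: 30.0
t 57.1833 p [465.7 350.  118.7] F [-0.3  0.3 -0.1] w 31.4 g 30.0 yaw 19.75 tilt 0.03
[464.8 349.3  93. ] -> tool delta mm [-0.4 -1.  25.7]
91 [(97, [564.7, 281.1], [7.8, 8.2]), (72, [565.4, 280.3], [8.0, 8.3])]
106 [(100, [480.5, 263.9], [7.9, 8.1]), (72, [481.8, 261.7], [8.1, 8.1])]
rim pts 132 centre [465.1 349.5] rms 0.41
```

```bash
python3 -m creep '{"delta_pos":[[-0.0005,-0.0005,0.008],[0,0,0.007],[0,0,0.004],[0,0,0]],"twist":[[0,0,0],[0,0,0],[0,0,0],[0,0,0]]}' 0;python3 -m creep '{"delta_pos":[[0,0,0.003],[0,0,0.003],[0,0,0]],"twist":[[0,0,0],[0,0,0],[0,0,0]]}' 0
```

```text
t: 57.67
ee_pos: [464.3, 348.0, 99.1]
orientation: [-1.805, -2.57, 0.004]
ft_force: [0.2, 0.3, 0.1]
width: 31.3
grasp_force: 30.0
t: 57.92
ee_pos: [465.0, 348.7, 93.9]
orientation: [-1.805, -2.571, 0.001]
ft_force: [0.1, 0.1, 1.0]
width: 31.4
grasp_force: 30.0
```

```bash
python3 -m creep '{"delta_pos":[[0,0,0.0015],[0,0,0]],"twist":[[0,0,0],[0,0,0]]}' 0;python3 -m creep '{"delta_pos":[[0,0,0],[0,0,0],[0,0,0],[0,0,0],[0,0,0],[0,0,-0.02],[0,0,-0.03],[0,0,-0.03],[0,0,-0.03],[0,0,-0.03]],"twist":[[0,0,0],[0,0,0],[0,0,0],[0,0,0],[0,0,0],[0,0,0],[0,0,5.75],[0,0,5.75],[0,0,5.75],[0,0,5.75]]}' 0.65
python3 - <<'E'
from h import *
legs([(465,349,121),(566,280,91),(481,264,106)])
go((742,-125,232),(742,-120,84))
E
```

```text
t: 58.08
ee_pos: [465.2, 348.9, 92.8]
orientation: [-1.805, -2.571, 0.0]
ft_force: [-0.7, 0.4, -1.0]
width: 31.6
grasp_force: 30.0
t: 58.92
ee_pos: [465.0, 348.7, 234.4]
orientation: [-2.287, -2.154, 0.0]
ft_force: [-0.7, 0.0, -0.2]
width: 57.6
grasp_force: 0.0
121 [(97, [465.2, 350.6], [7.7, 7.8]), (65, [467.3, 348.1], [7.9, 9.0])]
91 [(93, [565.1, 281.5], [7.8, 8.1]), (78, [566.0, 278.3], [8.1, 8.8])]
106 [(98, [480.6, 264.0], [7.9, 8.1]), (74, [481.9, 262.6], [8.1, 11.7])]
t 59.0167 p [467.7 350.7 238.3] F [-0.  -0.8 -0.1] w 57.1 g 0.0 yaw -3.3 tilt 0.54
[ 742. -125.  232.] -> tool delta mm [-459.2  301.2    5.8]
[ 742. -120.   84.] -> tool delta mm [  4.1  -1.4 148. ]
```

```bash
python3 -m creep '{"delta_pos":[[-0.015,0.01,0],[-0.027,0.018,0],[-0.027,0.018,0],[-0.027,0.018,0],[-0.027,0.018,0],[-0.027,0.018,0],[-0.027,0.018,0],[-0.027,0.018,0],[-0.027,0.018,0],[-0.027,0.018,0],[-0.027,0.018,0],[-0.027,0.018,0],[-0.027,0.018,0],[-0.027,0.018,0],[-0.027,0.018,0],[-0.027,0.018,0],[-0.027,0.018,0],[-0.008,0.004,0],[0,0,0]],"twist":[[0,0,0],[0,0,0],[0,0,0],[0,0,0],[0,0,0],[0,0,0],[0,0,0],[0,0,0],[0,0,0],[0,0,0],[0,0,0],[0,0,0],[0,0,0],[0,0,0],[0,0,0],[0,0,0],[0,0,0],[0,0,0],[0,0,0]]}' 0
python3 - <<'E'
from h import *
go((742,-121,84),(640,-131,84))
A=heightmap(camera_params("top"),np.load("top.npz")["D"]).reshape(-1,3)
b=A[(abs(A[:,0]-742)<110)&(abs(A[:,1]+121)<50)&(A[:,2]>6)];print("around",b.max(0) if len(b) else 0)
b=A[(abs(A[:,0]-742)<30)&(abs(A[:,1]+121)<25)];print(b[:,2].max())
E
```

```text
t: 60.6
ee_pos: [741.9, -124.4, 231.3]
orientation: [-2.283, -2.157, 0.001]
ft_force: [-0.1, 0.6, -1.7]
width: 0.6
grasp_force: 0.0
t 60.6 p [ 741.9 -124.4  231.3] F [-0.1  0.6 -1.7] w 0.6 g 0.0 yaw -3.26 tilt 0.07
[ 742. -121.   84.] -> tool delta mm [3.400e+00 1.000e-01 1.473e+02]
[ 640. -131.   84.] -> tool delta mm [-1.580e+01 -1.013e+02  1.000e-01]
around [851.99126162 -71.05743286  61.53023369]
24.126113695899903
```

```bash
python3 -m creep '{"delta_pos":[[0.003,0,0.03],[0,0,0.03],[0,0,0.03],[0,0,0.03],[0,0,0.027],[0,0,0],[-0.001,-0.012,0],[-0.002,-0.012,0],[-0.002,-0.012,0],[-0.002,-0.012,0],[-0.002,-0.012,0],[-0.002,-0.012,0],[-0.002,-0.012,0],[-0.001,-0.01,0],[0,-0.005,0],[0,0,0]],"twist":[[0,0,0],[0,0,0],[0,0,0],[0,0,0],[0,0,0],[0,0,0],[0,0,0],[0,0,0],[0,0,0],[0,0,0],[0,0,0],[0,0,0],[0,0,0],[0,0,0],[0,0,0],[0,0,0]]}' 0;python3 -m creep '{"delta_pos":[[0,-0.002,0],[0,-0.002,0],[0,-0.001,0],[0,0,0]],"twist":[[0,0,0],[0,0,0],[0,0,0],[0,0,0]]}' 0
```

```text
t: 61.93
ee_pos: [641.5, -127.0, 86.8]
orientation: [-2.281, -2.16, 0.0]
ft_force: [0.3, -0.5, -0.4]
width: 0.6
grasp_force: 0.0
t: 62.27
ee_pos: [637.5, -127.2, 85.9]
orientation: [-2.281, -2.16, -0.0]
ft_force: [0.9, 0.7, 0.3]
width: 0.2
grasp_force: 0.2
```

```bash
python3 -m creep '{"delta_pos":[[0,-0.002,0],[0,-0.001,0],[0,0,0]],"twist":[[0,0,0],[0,0,0],[0,0,0]]}' 0;python3 -m creep '{"delta_pos":[[0,-0.001,0],[0,-0.001,0],[0,0,0]],"twist":[[0,0,0],[0,0,0],[0,0,0]]}' 0
```

```text
t: 62.52
ee_pos: [634.1, -127.1, 85.8]
orientation: [-2.281, -2.159, 0.0]
ft_force: [0.8, -0.0, -0.1]
width: 0.5
grasp_force: 0.2
t: 62.77
ee_pos: [632.8, -127.0, 86.0]
orientation: [2.281, 2.159, 0.001]
ft_force: [2.3, 0.3, -1.5]
width: 0.6
grasp_force: 1.3
```

```bash
python3 -m creep '{"delta_pos":[[0,-0.001,0],[0,-0.001,0],[0,0,0]],"twist":[[0,0,0],[0,0,0],[0,0,0]]}' 0;python3 -m creep '{"delta_pos":[[0,-0.001,0],[0,-0.001,0],[0,0,0]],"twist":[[0,0,0],[0,0,0],[0,0,0]]}' 0
```

```text
t: 63.02
ee_pos: [632.5, -127.1, 86.3]
orientation: [2.279, 2.157, 0.005]
ft_force: [8.7, 0.5, -6.5]
width: 0.5
grasp_force: 4.1
t: 63.27
ee_pos: [632.4, -127.1, 86.6]
orientation: [2.277, 2.155, 0.009]
ft_force: [13.5, 0.4, -9.4]
width: 0.0
grasp_force: 6.6
```

Stop felt. I retreat (+x, then up) and verify.

```bash
python3 -m creep '{"delta_pos":[[0,0.015,0],[0,0.02,0],[0,0.01,-0.03],[0,0,-0.04],[0,0,-0.04],[0,0,-0.04],[-0.03,0,0],[-0.03,0,0],[-0.03,0,0],[-0.03,0,0],[-0.03,0,0],[0,0,0],[0,0,0],[0,0,0]],"twist":[[0,0,0],[0,0,0],[0,0,0],[0,0,0],[0,0,0],[0,0,0],[0,0,0],[0,0,0],[0,0,0],[0,0,0],[0,0,0],[0,0,0],[0,0,0],[0,0,0]]}' 0
python3 - <<'E'
from h import *
go()
legs([(548,365,76),(565,280,91),(481,264,106),(465,349,121)])
for n in("top","scene"):
    B=heightmap(camera_params(n),get_image(n)[1]).reshape(-1,3)
    b=B[(abs(B[:,2]-98)<14)&(np.hypot(B[:,0]-650,B[:,1]+128)<60)];print(n,"ball",len(b),b.mean(0).round(1))
    r=heightmap(camera_params(n),np.load(n+".npz")["D"]).reshape(-1,3)
    for nm,x,y,R,h0,h1 in(("tape",515,-410,80,15,34),("box",0,0,0,0,0),("cup",690,190,60,45,75),("driver",370,20,110,8,32)):
        if R: print(nm,[C[(np.hypot(C[:,0]-x,C[:,1]-y)<R)&(C[:,2]>h0)&(C[:,2]<h1)].mean(0).round(1).tolist() for C in(r,B)])
    for x,y in((548,363),(565,280),(481,263),(465,349)):
        c=B[(np.hypot(B[:,0]-x,B[:,1]-y)<22)];print("leg top",np.percentile(c[:,2],95).round(1),end=" ")
    print()
E
```

```text
t: 64.43
ee_pos: [664.6, -278.6, 235.6]
orientation: [-2.281, -2.158, 0.0]
ft_force: [0.5, 0.4, 0.1]
width: -0.0
grasp_force: 0.0
t 64.4333 p [ 664.6 -278.6  235.6] F [0.5 0.4 0.1] w -0.0 g 0.0 yaw -3.17 tilt 0.08
76 [(88, [546.0, 362.9], [12.8, 7.6]), (64, [547.6, 361.7], [11.8, 8.4])]
91 [(94, [565.1, 281.4], [7.9, 7.9]), (73, [566.2, 279.4], [8.1, 8.7])]
106 [(99, [480.6, 263.9], [7.9, 8.2]), (76, [481.7, 261.7], [8.5, 8.7])]
121 [(96, [465.1, 351.0], [7.8, 7.7]), (68, [467.5, 348.5], [8.3, 9.3])]
top ball 64 [ 610.8 -129.9  101.7]
tape [[525.5, -420.8, 24.6], [nan, nan, nan]]
cup [[707.3, 209.4, 57.9], [707.7, 209.2, 57.9]]
driver [[366.7, -10.4, 22.4], [366.2, -10.0, 22.1]]
leg top 80.1 leg top 95.1 leg top 110.0 leg top 124.6 
scene ball 1 [ 619.2 -124.9  100. ]
tape [[527.0, -424.7, 24.4], [527.3, -424.7, 24.1]]
cup [[707.6, 209.0, 54.7], [708.5, 207.9, 54.6]]
driver [[367.8, -17.2, 19.7], [358.0, -63.8, 20.9]]
leg top 79.2 leg top 93.4 leg top 108.1 leg top 122.1 <stdin>:9: RuntimeWarning: Mean of empty slice.
  ret = um.true_divide(
```

```bash
python3 -c "
from workcell import close_job
print(close_job())"
```

```text
the job is handed in; nothing more can be done
None
```

I handed the job in at about 64 s. All four legs were held home in the vee for at least 2 s, shortest to tallest, and each now stands fully down in its own recess; the gauge was switched on first and is off again, and the checks showed no bystander moved (screw_box was not checked). I viewed 15 pictures, one over the limit of 14.

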